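# Dig the spare battery pack out of the radio gear tray and put it on charge

## Task

The spare battery pack is penned in between the hand-held radio, the dummy load and the power meter in the wooden gear tray. First stand all three of those aside on the blue desk mat, leaving the pack where it is, then set the pack squarely on the charger plate, and only when it is on the charger put the radio, the dummy load and the meter back, each centred on the rubber seat in the tray that it came from and squared up with it. Do not let any of the four tip over.

Things in the scene. Friction and masses are not known exactly. Their poses are not given: they have to be found in the camera images.
- battery: Spare battery pack: low grey plastic block with a black band, 44 (x) x 78 (y) x 45 mm high, about 0.3 kg, lying in the middle of the gear tray on its bare floor. Origin at the centre of its underside, z up. Grip it across its 44 mm width (its x). While the tall things around it (84 to 95 mm) stand there, a gripper does not fit over it.
- radio: Hand-held radio standing upright: black box 36 (x, depth) x 56 (y, width) x 95 mm high, about 0.3 kg; on its top a stub antenna 12 mm across, 28 mm tall (17 mm off centre to -y) and a knob 10 mm tall (14 mm to +y). Origin at the centre of its underside, z up; display on the -x face. At the start it stands on the narrow seat, axes roughly parallel.
- dummy_load: Dummy load: upright round ribbed aluminium can, 56 mm in diameter and 90 mm high, about 0.45 kg, with a brass connector 16 mm across and 14 mm tall in the middle of its top. Origin at the centre of its underside, z up. At the start it stands on the round seat.
- meter: Power meter: upright grey metal box 62 (x, depth) x 54 (y, width) x 84 mm high, about 0.4 kg, flat top with three dark slots, white dial on the -x face. Origin at the centre of its underside, z up. At the start it stands on the deep seat, x axes roughly parallel.
- narrow_seat: The radio's own place: fixed green rubber pad in the gear tray, 46 (x) x 66 (y) mm and 3 mm thick, its edge showing 5 mm around the radio. Origin at the centre of its underside, on the tray's floor (top face 3 mm above the origin).
- round_seat: The dummy load's own place: fixed round green rubber pad in the gear tray, 66 mm in diameter, 3 mm thick. Origin at the centre of its underside, on the tray's floor.
- deep_seat: The meter's own place: fixed green rubber pad in the gear tray, 72 (x) x 64 (y) mm and 3 mm thick. Origin at the centre of its underside, on the tray's floor.
- gear_tray: Fixed plywood tray left or right of the robot, 220 (x) x 200 (y) mm, floor 12 mm above the table, rim 20 mm high. Origin: centre of the underside. Seats lie parallel to it, in varying order: two at x -64, y -54 and +54 mm, one at x +64, y 0, beyond the pack. Grip the tall things across the tray's y (50 mm free between the pair). Two small loose parts, up to 20 mm high, lie in its +x corners.
- mat: The side area: fixed blue desk mat, 300 (x) x 140 (y) x 3 mm, on the side of the table opposite the tray and empty. Origin at the centre of its underside.
- charger: Fixed black charger between tray and mat: flat plate 72 mm wide (y), its top 14 mm above the table, with a grey field 84 (x) x 50 (y) mm where the pack goes, long side along the charger's x. Origin on the underside, below the centre of the grey field. A terminal block 32 mm high stands across the +x end, x = +52 to +68 mm.
There are look-alikes about, which are no part of the job. Leave any purple or turquoise look-alike of the battery alone.

How it is judged:
By the outcome, as a careful person would: the job done as asked, in the order asked, and still so for the second after the job is handed in, with the robot touching nothing.
It also fails if it takes over 141 s, if anything falls off the work surface, if the arm or the gripper's body presses on something with over 40 N, if the wrist force passes 120 N, or if a joint passes its speed limit or range.

## Robot

A 6-joint arm with a two-finger parallel gripper is mounted at the origin on the work surface. World frame = base frame: x ahead of the robot, y to its left, z up, the work surface at z = 0. Lengths are in m, angles in rad, forces in N, time in s.
With the tool pointing down it reaches from about 0.25 to 0.775 m from the base axis. Payload 8.9 kg.
Tool frame: the origin (TCP) lies on the centre line of the jaws, within the pads' length; the fingertips stand 19 mm ahead of it and the grasp point (between the pads) is the TCP; z points along the fingers, y is the line along which they close (so a half turn about z gives the same grasp; the last joint's range is limited). The gripper opens to 85 mm and grips with 20 to 120 N. Pads are 22 mm wide; open, the fingers measure 114 mm over their backs; the gripper's body (76 mm by 85 mm) begins 54 mm behind the grasp point. The pads swing forward as they close: fully open they stand 13 mm farther back than shut.
Start: joints at [1.208, 0.291, -0.153, 1.127, 0, 1.431], TCP at [0.117, 0.512, 0.25] pointing down, gripper open.
Joint ranges: [-2.52, 2.52], [-0.91, 1.74], [-1.3, 1.37], [-1.96, 2.02], [-1.52, 1.47], [-3.14, 3.14]. Speed limits (rad/s): [2.22, 2.22, 2.79, 3.14, 3.14, 3.14].

## Interface

Orientations are given as a unit quaternion [x, y, z, w].
In Python, from station import telemetry, cams, ticket gives the robot as it stands.
- The arm moves only by the tool servo_tool, never from a script. Its argument "series" is a list of rows, each a list of 5 numbers: the opening in per cent of the stroke, from 0 (shut) to 100 (fully open), then the shift along the world's x, y, z scaled (see below), then the turn about the world's z scaled (see below). In form: [[hand, dx, dy, dz, roll], ...]. A call has 1 to 8 rows; each row shifts and turns the commanded pose from where the row before left it; what a row does not reach is not made up. The controller multiplies each number of a shift by 0.025 m and each number of a turn by 0.08 rad. A row lasts 1/12 s, in which the tool goes at most 41.7 mm and 7.16 degrees, less where a joint would pass 70% of its speed; a pose out of reach is approached as far as the arm can. A call with a number of a shift or a turn outside -1 to 1 is refused whole. A call with a gripper value outside its range is refused whole. The fingers move at their own pace and stop on an object; "grip_force" is the grip in N (left out, the last holds). Time passes only in rows, so rows that do not move let the fingers close. It gives the time, the measured TCP pose, the force, the opening and the grip force at its end, in the units of the state.
- telemetry.observe(): the state, without advancing time (a new reading comes with each control period).
- cams.capture(name): name is "scene" or "top" or "wrist"; returns the picture (384x512x3 uint8, blue, green, red); there is no depth.
- cams.calibration(name): a dict with "camera_matrix" (3x3 intrinsics, pixels), "R" (3x3) and "t" (3): a world point X has camera coordinates R X + t; the wrist camera has in their place "mount" (4x4, takes a point from camera to tool coordinates, whose origin is the TCP and whose axes are the flange's). Camera axes: x right, y down, z forward; pixel columns grow to the right and rows downward; lengths in m; the calibration is good to about 2 mm. A picture is of the moment at which its call begins: read the wrist's pose just before it. calibration takes no time and is no camera call.
- ticket.finish_job(): hands the job in; it is judged then, once.
The state is a dict: "clock": time; "joint_positions": joint angles; "dq": joint speeds; "joint_efforts": joint torques, N m; "ee_pos": TCP position; "tool_rot": TCP orientation; "contact_force": force on the tool from outside, world axes, zero at the start; "wrist_torque": the same for the moment, N m; "opening": opening from 0.0 (shut) to 1.0 (fully open); "grip_force": force on a finger pad.
Only numpy, scipy, OpenCV 4.12 (cv2) and the standard library are available. Lean on these libraries where they do the work, as an engineer would, in place of code of your own. Each camera call takes 0.05 s, during which the arm holds its last target. There are 200 camera calls.

## Working session

There is one attempt and no reset: what is moved stays moved. The work goes in short steps, Python scripts to look and compute and a tool call to move; the robot and the scene stay as the last step left them, time stands still between calls to the robot, and variables do not carry over. Pictures are saved under pics/ and viewed, at most 15 in all, crops included, and the job is handed in when it is done.

Besides the shell and the picture viewer there is one more tool, called after ">>>" as name([rows], argument=value, ...), one row to a line, values as JSON. servo_tool: Moves the arm, as the interface text tells. Its arguments: {"type":"object","properties":{"series":{"type":"array","items":{"type":"array","items":{"type":"number"}}},"grip_force":{"type":"number"}},"required":["series"]}

```bash
ls; mkdir -p pics
cat > h.py <<'E'
import numpy as np, cv2, json
from station import telemetry, cams, ticket
from scipy.spatial.transform import Rotation as Ro
def ray(name,px,z,pose=None):
    """pixels -> world points on plane z"""
    c=cams.calibration(name);K=np.array(c["camera_matrix"])
    px=np.atleast_2d(px).astype(float)
    d=np.c_[px,np.ones(len(px))]@np.linalg.inv(K).T
    if name=="wrist":
        M=np.array(c["mount"]);Rt=Ro.from_quat(pose["tool_rot"]).as_matrix()
        R=Rt@M[:3,:3];o=Rt@M[:3,3]+np.array(pose["ee_pos"])
    else:
        R=np.array(c["R"]).T;o=-R@np.array(c["t"])
    d=d@R.T
    return (o+d*((z-o[2])/d[:,2])[:,None])[:,:2]
def proj(name,X,pose=None):
    c=cams.calibration(name);K=np.array(c["camera_matrix"]);X=np.atleast_2d(X)
    if name=="wrist":
        M=np.array(c["mount"]);Rt=Ro.from_quat(pose["tool_rot"]).as_matrix()
        R=(Rt@M[:3,:3]);o=Rt@M[:3,3]+np.array(pose["ee_pos"]);p=(X-o)@R
    else: p=X@np.array(c["R"]).T+np.array(c["t"])
    p=p@K.T
    return p[:,:2]/p[:,2:]
E
python3 - <<'E'
from h import *
for n in("scene","top","wrist"):
    cv2.imwrite(f"pics/{n}0.png",cams.capture(n)); print(n,{k:np.round(v,3).tolist() for k,v in cams.calibration(n).items()})
s=telemetry.observe();print(s)
E
```

```text
pics
scene {'camera_matrix': [[430.968, 0.0, 252.949], [0.0, 430.968, 192.815], [0.0, 0.0, 1.0]], 'R': [[0.378, 0.925, -0.014], [0.689, -0.292, -0.663], [-0.618, 0.241, -0.748]], 't': [-0.122, -0.286, 1.36]}
top {'camera_matrix': [[357.513, 0.0, 253.258], [0.0, 357.513, 186.563], [0.0, 0.0, 1.0]], 'R': [[0.027, -1.0, 0.002], [-0.997, -0.027, -0.075], [0.075, -0.0, -0.997]], 't': [-0.077, 0.484, 1.001]}
wrist {'camera_matrix': [[303.241, 0.0, 251.404], [0.0, 303.241, 189.748], [0.0, 0.0, 1.0]], 'mount': [[0.0, -0.948, -0.319, 0.08], [1.0, 0.0, 0.0, -0.001], [-0.0, -0.319, 0.948, -0.125], [0.0, 0.0, 0.0, 1.0]]}
{'clock': 0.15, 'joint_positions': array([ 1.20769495e+00,  2.91139905e-01, -1.53906551e-01,  1.12672739e+00,
       -2.99166286e-05,  1.43148481e+00]), 'dq': array([-0.00121255, -0.00191521,  0.00092092, -0.00053724, -0.00030262,
       -0.00226928]), 'joint_efforts': array([ 2.15410109e-03, -5.37368345e+01,  3.31520998e+01,  1.14255695e-02,
       -5.44573129e-05, -7.63313210e-06]), 'ee_pos': array([0.11641366, 0.51161902, 0.24988725]), 'tool_rot': array([ 1.11661560e-01,  9.93746173e-01, -4.77139283e-04, -1.07004006e-04]), 'contact_force': array([ 0.41099529, -0.17267416,  0.33333026]), 'wrist_torque': array([ 0.02865918,  0.06457698, -0.03434009]), 'grip_force': 0.0, 'opening': 1.0032136078230047}
```

View pics/top0.png

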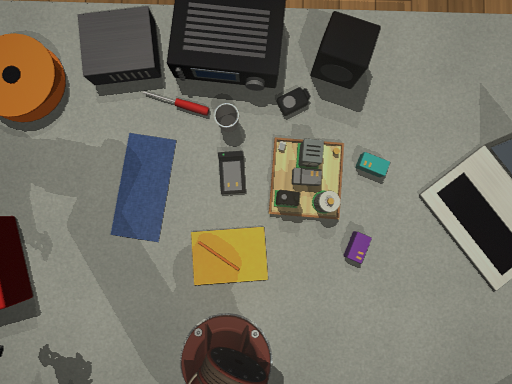

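View pics/scene0.png

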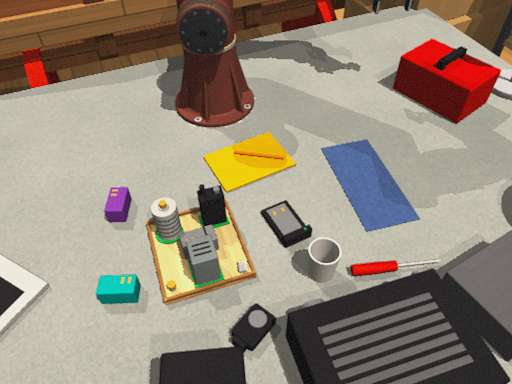

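Run:
```python
from h import *
a=cv2.imread("pics/top0.png")
print(proj("top",[[0.117,.512,.25],[0,0,0],[.5,0,0]]),proj("scene",[[0.117,.512,.25]]))
hsv=cv2.cvtColor(a,cv2.COLOR_BGR2HSV)
def blob(m,n):
    cs,_=cv2.findContours(m,cv2.RETR_EXTERNAL,cv2.CHAIN_APPROX_NONE)
    c=max(cs,key=cv2.contourArea); return c
m=cv2.inRange(hsv,(100,80,60),(125,255,200)); m[:, :90]=0;m[:,200:]=0
c=blob(m,0);w=ray("top",c[:,0,:],.003);r=cv2.minAreaRect(w.astype(np.float32)*1000);print("mat",r,cv2.boxPoints(r).tolist())
m=cv2.inRange(hsv,(8,60,60),(30,255,255)); m[:,:268]=0;m[:130]=0;m[225:]=0;m[:,350:]=0
m=cv2.morphologyEx(m,cv2.MORPH_CLOSE,np.ones((5,5)))
c=blob(m,0);w=ray("top",c[:,0,:],.020);r=cv2.minAreaRect(w.astype(np.float32)*1000);print("tray",r,cv2.boxPoints(r).tolist())
m=cv2.inRange(hsv,(0,0,0),(180,255,60)); m[:,:212]=0;m[:145]=0;m[200:]=0;m[:,255:]=0
c=blob(m,0);w=ray("top",c[:,0,:],.014);r=cv2.minAreaRect(w.astype(np.float32)*1000);print("chg",r,cv2.boxPoints(r).tolist())
x=a[125:275,205:400]; cv2.imwrite("pics/crop1.png",cv2.resize(x,None,fx=4,fy=4,interpolation=cv2.INTER_CUBIC))
```

```text
[[-21.84017695 344.31855857]
 [225.86955055 359.6580275 ]
 [231.45156484 181.75579379]] [[391.01643387   9.6235911 ]]
mat ((479.3359375, 254.03280639648438), (138.72598266601562, 298.7818298339844), 82.69609832763672) [[322.3389587402344, 204.22503662109375], [618.6964111328125, 166.24026489257812], [636.3328857421875, 303.840576171875], [339.9754638671875, 341.8253479003906]]
tray ((515.5408325195312, -213.88739013671875), (201.87100219726562, 221.21839904785156), 86.8238754272461) [[399.5091552734375, -308.53948974609375], [620.3877563476562, -320.79620361328125], [631.572509765625, -119.23529052734375], [410.69390869140625, -106.97857666015625]]
chg ((526.6384887695312, -1.0738105773925781), (121.33302307128906, 72.01799011230469), 6.306779861450195) [[462.3835144042969, 28.05292510986328], [470.2947692871094, -43.529212951660156], [590.8934326171875, -30.200546264648438], [582.982177734375, 41.381591796875]]
```

View pics/crop1.png

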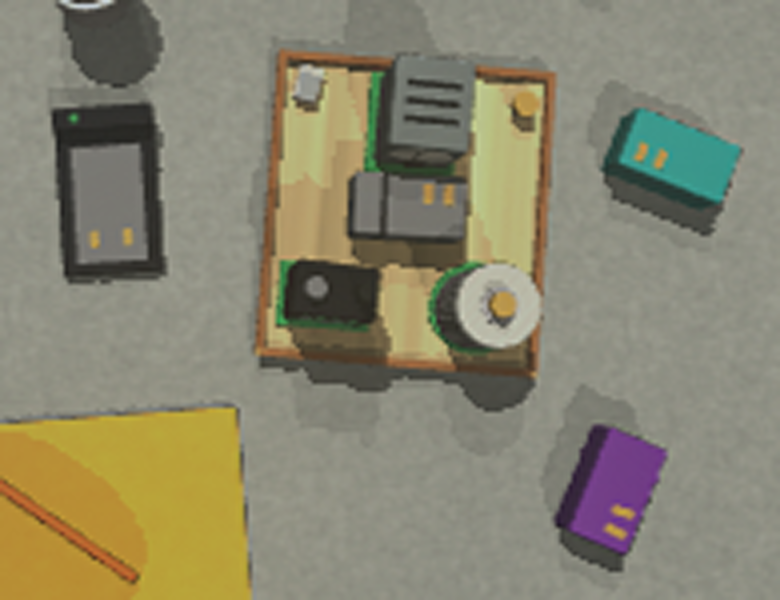

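Top view: the real pack is grey, inside the tray at (307,177). The look-alikes are turquoise at (373,165) and purple at (358,248). The radio is at (288,198), the dummy load at (328,201) and the meter at (312,151). The charger with the grey field is at (232,172), and the puck at (293,101) isn't it. The enlarged crop confirms the choice. I'll move above the tray.

>>> servo_tool([
  [100,0.5,-1,0,0.3],
  [100,0.5,-1,0,0.3],
  [100,0.5,-1,0,0.3],
  [100,0.5,-1,0,0.3],
  [100,0.5,-1,0,0.3],
  [100,0.5,-1,0,0.3],
  [100,0.5,-1,0,0.3],
  [100,0.5,-1,0,0],
], grip_force=40)

```text
clock: 0.82
ee_pos: [0.2166, 0.3106, 0.2502]
tool_rot: [0.027, 1.0, -0.0, -0.0]
contact_force: [1.2, -0.4, -0.1]
opening: 0.996
grip_force: 0.0
```

>>> servo_tool([
  [100,0.5,-1,0,0],
  [100,0.5,-1,0,0],
  [100,0.5,-1,0,0],
  [100,0.5,-1,0,0],
  [100,0.5,-1,0,0],
  [100,0.5,-1,0,0],
  [100,0.5,-1,0,0],
  [100,0.5,-1,0,0],
])

```text
clock: 1.48
ee_pos: [0.3167, 0.1106, 0.2503]
tool_rot: [0.028, 1.0, 0.0, 0.0]
contact_force: [0.2, 0.9, -0.6]
opening: 0.998
grip_force: 0.0
```

>>> servo_tool([
  [100,0.5,-1,0,0],
  [100,0.5,-1,0,0],
  [100,0.5,-1,0,0],
  [100,0.5,-1,0,0],
  [100,0.5,-1,0,0],
  [100,0.5,-1,0,0],
  [100,0.5,-1,0,0],
  [100,0.5,-1,0,0],
])

```text
clock: 2.15
ee_pos: [0.4168, -0.0895, 0.2502]
tool_rot: [0.028, 1.0, 0.0, -0.0]
contact_force: [0.4, 2.2, -0.0]
opening: 0.999
grip_force: 0.0
```

>>> servo_tool([
  [100,0.4,-1,0.2,0],
  [100,0.4,-1,0.2,0],
  [100,0.4,-1,0.2,0],
  [100,0.4,-1,0.2,0],
  [100,0,0,0,0],
  [100,0,0,0,0],
  [100,0,0,0,0],
])

```text
clock: 2.73
ee_pos: [0.456, -0.1875, 0.2698]
tool_rot: [0.028, 1.0, 0.0, -0.001]
contact_force: [-1.5, 0.3, -0.1]
opening: 1.001
grip_force: 0.0
```

Run:
```python
from h import *
s=telemetry.observe();cv2.imwrite("pics/w1.png",cams.capture("wrist"))
np.savez("w1.npz",ee_pos=s["ee_pos"],tool_rot=s["tool_rot"]);print(s["clock"],s["ee_pos"],s["tool_rot"],s["joint_positions"])
```

```text
2.7333 [ 0.45595855 -0.1875446   0.2698435 ] [ 2.80366951e-02  9.99606655e-01  4.29481214e-04 -5.42267061e-04] [-5.38770974e-01  2.20327287e-01 -1.95868419e-01  1.15596663e+00
  2.19211864e-04 -4.82690372e-01]
```

View pics/w1.png

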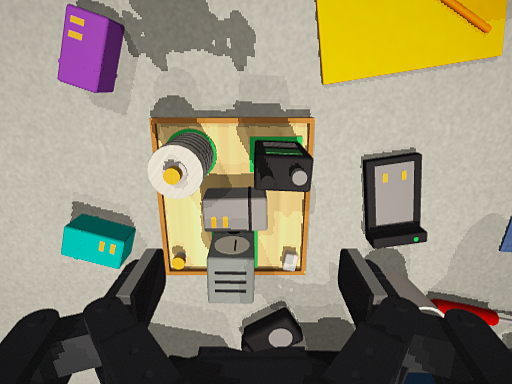

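The wrist view shows the dummy load's top at (175,170), the radio's top at (283,178), the meter's top at (232,282), the pack at (235,208) and the charger field at (394,188). Next I measure them.

Run:
```python
from h import *
p=dict(np.load("w1.npz"));a=cv2.imread("pics/w1.png");hsv=cv2.cvtColor(a,cv2.COLOR_BGR2HSV)
T=np.array([.5155,-.2139]);th=np.radians(-3.2)
R=np.array([[np.cos(th),-np.sin(th)],[np.sin(th),np.cos(th)]])
for n,o in (("radio",(-.064,.054)),("dummy",(-.064,-.054)),("meter",(.064,0))): print(n,T+R@o)
def rect(m,z,box,n,k=3):
    M=np.zeros_like(m);x0,y0,x1,y1=box;M[y0:y1,x0:x1]=m[y0:y1,x0:x1]
    if k:M=cv2.morphologyEx(cv2.morphologyEx(M,cv2.MORPH_CLOSE,np.ones((k,k))),cv2.MORPH_OPEN,np.ones((k,k)))
    cs,_=cv2.findContours(M,cv2.RETR_EXTERNAL,cv2.CHAIN_APPROX_NONE);c=max(cs,key=cv2.contourArea)
    r=cv2.minAreaRect((ray("wrist",c[:,0,:],z,p)*1000).astype(np.float32))
    print(n,np.round(r[0],1),np.round(r[1],1),round(r[2],1),cv2.boundingRect(c))
H,S,V=cv2.split(hsv)
rect(cv2.inRange(hsv,(0,0,165),(180,40,255)),.105,(140,130,215,205),"disc")
rect(cv2.inRange(hsv,(20,120,120),(28,255,255)),.119,(155,160,190,190),"brass",0)
for pt in[(231,282),(231,213),(300,178),(283,185),(394,190),(370,170),(285,165)]: print(pt,hsv[pt[1],pt[0]])
rect(cv2.inRange(hsv,(0,0,0),(180,255,50)),.014,(355,145,435,250),"charger")
rect(cv2.inRange(hsv,(0,0,110),(180,40,150)),.014,(364,150,424,234),"field")
# tray rim top outer corners
m=cv2.inRange(hsv,(5,60,40),(32,255,255))|cv2.inRange(hsv,(35,80,30),(85,255,255))
for z in(.02,.032): rect(m,z,(145,110,322,280),f"tray{z}",5)
rect(cv2.inRange(hsv,(0,0,60),(180,60,135)),.099,(200,256,262,310),"metertop")
x=a[105:310,135:335];cv2.imwrite("pics/w1c.png",cv2.resize(x,None,fx=2.9,fy=2.9,interpolation=cv2.INTER_CUBIC))
```

```text
radio [ 0.45461415 -0.15641162]
dummy [ 0.44858543 -0.26424322]
meter [ 0.57940021 -0.21747258]
disc [ 449.3 -267.2] [61.3 76.4] 80.1 (140, 130, 63, 75)
brass [ 450.2 -263.6] [15. 15.] 40.2 (163, 168, 17, 17)
(231, 282) [15 15 35]
(231, 213) [ 15  24 173]
(300, 178) [ 15  23 178]
(283, 185) [ 5 26 58]
(394, 190) [ 13  24 173]
(370, 170) [12 24 53]
(285, 165) [ 6 22 57]
charger [531.8   0.6] [130.7  82.6] 5.7 (363, 153, 63, 93)
field [464.2 -22.3] [ 5.8 45.5] 5.2 (364, 150, 37, 9)
tray0.02 [ 517.7 -215.7] [200.8 223.4] 86.7 (149, 116, 166, 160)
tray0.032 [ 513.2 -214.7] [194.4 216.2] 86.7 (149, 116, 166, 160)
metertop [ 572.1 -218.6] [35.2  3.9] 86.8 (215, 271, 32, 4)
```

View pics/w1c.png

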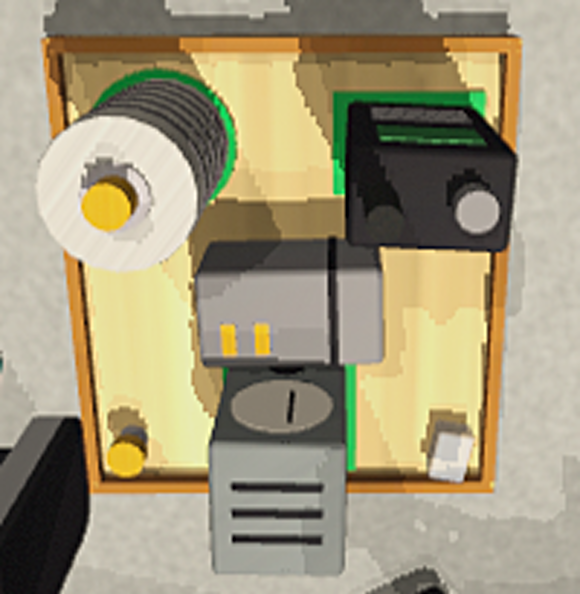

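The crop shows the radio's top-face corners near (347,150), (512,150), (506,250) and (347,243), and the meter's top near (216,440), (345,440), (345,572) and (213,572). The pack's top corners are near (197,283), (383,290), (380,362) and (200,362). I convert these now.

Run:
```python
from h import *
p=dict(np.load("w1.npz"))
T=np.array([.5165,-.2148]);th=np.radians(-3.2)
R=np.array([[np.cos(th),-np.sin(th)],[np.sin(th),np.cos(th)]])
for n,q,z in(("radio",[(347,150),(512,150),(506,250),(347,243)],.110),("meter",[(216,440),(345,440),(345,572),(213,572)],.099),("pack",[(197,283),(383,290),(380,362),(200,362)],.057)):
    px=np.array(q)/2.9+[135,105]-.33; w=ray("wrist",px,z,p); t=(w-T)@R*1000
    print(n,"world",np.round(w.mean(0)*1000,1),"tray",np.round(t,0).tolist(),np.round(t.mean(0),1))
```

```text
radio world [ 455.9 -158.3] tray [[-80.0, 26.0], [-80.0, 80.0], [-46.0, 80.0], [-48.0, 26.0]] [-63.6  53. ]
meter world [ 581.7 -218.6] tray [[35.0, -24.0], [35.0, 26.0], [96.0, 26.0], [96.0, -28.0]] [65.3 -0.1]
pack world [ 522.  -212.3] tray [[-13.0, -35.0], [-10.0, 41.0], [23.0, 41.0], [22.0, -36.0]] [5.4 2.8]
```

>>> servo_tool([
  [100,0,0.6,-0.8,0],
  [100,0,0.6,-1,0],
  [100,0,0,-1,0],
  [100,0,0,-1,0],
  [100,0,0,-1,0],
  [100,0,0,-1,0],
  [100,0,0,-0.8,0],
  [100,0,0,-0.4,0],
])

```text
clock: 3.45
ee_pos: [0.4547, -0.1562, 0.0931]
tool_rot: [0.027, 1.0, 0.001, -0.001]
contact_force: [-1.2, 0.6, 0.1]
opening: 1.0
grip_force: 0.0
```

>>> servo_tool([
  [0,0,0,0,0],
  [0,0,0,0,0],
  [0,0,0,0,0],
  [0,0,0,0,0],
  [0,0,0,0,0],
  [0,0,0,0,0],
  [0,0,0,0,0],
  [0,0,0,0,0],
])

```text
clock: 4.12
ee_pos: [0.4571, -0.1581, 0.0962]
tool_rot: [0.028, 1.0, -0.0, 0.001]
contact_force: [-0.8, 3.1, 7.3]
opening: 0.657
grip_force: 43.1
```

>>> servo_tool([
  [0,0,0,0.5,0],
  [0,0,0,1,0],
  [0,0,0,1,0],
  [0,0,0,1,0],
  [0,0,0.5,0.5,0],
  [0,0,1,0,0],
  [0,-0.2,1,0,0],
  [0,-0.2,1,0,0],
])

```text
clock: 4.78
ee_pos: [0.4464, -0.07, 0.1957]
tool_rot: [0.028, 1.0, -0.0, 0.0]
contact_force: [-0.2, 1.7, -2.0]
opening: 0.651
grip_force: 43.2
```

>>> servo_tool([
  [0,-0.2,1,0,0],
  [0,-0.2,1,0,0],
  [0,-0.2,1,0,0],
  [0,-0.2,1,0,0],
  [0,-0.2,1,0,0],
  [0,-0.2,1,0,0],
  [0,-0.2,1,0,0],
  [0,-0.2,1,0,0],
])

```text
clock: 5.45
ee_pos: [0.4061, 0.1305, 0.1955]
tool_rot: [0.028, 1.0, -0.0, 0.0]
contact_force: [1.4, -0.6, -2.2]
opening: 0.654
grip_force: 43.2
```

>>> servo_tool([
  [0,-0.2,1,0,0],
  [0,-0.2,1,-0.4,0],
  [0,-0.2,1,-0.7,0],
  [0,-0.2,1,-0.7,0],
  [0,0,0.5,-0.7,0],
  [0,0,0,-0.7,0],
  [0,0,0,-0.4,0],
  [0,0,0,0,0],
])

```text
clock: 6.12
ee_pos: [0.385, 0.2415, 0.1035]
tool_rot: [0.028, 1.0, -0.001, -0.002]
contact_force: [-0.4, -0.6, -3.0]
opening: 0.653
grip_force: 43.2
```

>>> servo_tool([
  [0,0,0.9,-0.3,0],
  [0,0,0,-0.3,0],
  [0,0,0,-0.12,0],
  [0,0,0,0,0],
  [0,0,0,0,0],
])

```text
clock: 6.53
ee_pos: [0.3865, 0.2639, 0.0876]
tool_rot: [0.028, 1.0, -0.0, -0.0]
contact_force: [-0.2, 1.2, -3.0]
opening: 0.656
grip_force: 43.5
```

>>> servo_tool([
  [0,0,0,-0.08,0],
  [0,0,0,0,0],
  [0,0,0,0,0],
])

```text
clock: 6.78
ee_pos: [0.3866, 0.2641, 0.0855]
tool_rot: [0.028, 1.0, 0.0, 0.0]
contact_force: [-0.6, -0.3, -2.5]
opening: 0.649
grip_force: 43.5
```

>>> servo_tool([
  [0,0,0,-0.06,0],
  [0,0,0,0,0],
  [0,0,0,0,0],
])

```text
clock: 7.03
ee_pos: [0.3869, 0.2645, 0.0842]
tool_rot: [0.028, 1.0, 0.0, 0.0]
contact_force: [0.8, -1.3, 4.0]
opening: 0.651
grip_force: 44.0
```

>>> servo_tool([
  [100,0,0,0,0],
  [100,0,0,0,0],
  [100,0,0,0,0],
  [100,0,0,0.3,0],
  [100,0,0,1,0],
  [100,0,0,1,0],
  [100,0,0,1,0],
  [100,0,0,1,0],
])

```text
clock: 7.7
ee_pos: [0.3863, 0.2643, 0.193]
tool_rot: [0.028, 1.0, 0.0, 0.0]
contact_force: [0.4, -0.0, 0.6]
opening: 0.998
grip_force: 0.0
```

>>> servo_tool([
  [100,0.1,-0.8,0.5,0],
  [100,0.12,-1,0,0],
  [100,0.12,-1,0,0],
  [100,0.12,-1,0,0],
  [100,0.12,-1,0,0],
  [100,0.12,-1,0,0],
  [100,0.12,-1,0,0],
  [100,0.12,-1,0,0],
])

```text
clock: 8.37
ee_pos: [0.41, 0.0683, 0.2044]
tool_rot: [0.028, 1.0, 0.0, 0.0]
contact_force: [0.1, 0.5, -0.4]
opening: 0.999
grip_force: 0.0
```

>>> servo_tool([
  [100,0.12,-1,0,0],
  [100,0.12,-1,0,0],
  [100,0.12,-1,0,0],
  [100,0.12,-1,0,0],
  [100,0.12,-1,0,0],
  [100,0.12,-1,0,0],
  [100,0.12,-1,0,0],
  [100,0.12,-1,0,0],
])

```text
clock: 9.03
ee_pos: [0.4339, -0.1318, 0.2044]
tool_rot: [0.028, 1.0, -0.0, 0.0]
contact_force: [0.5, 1.0, -0.3]
opening: 0.999
grip_force: 0.0
```

>>> servo_tool([
  [100,0.12,-1,0,0],
  [100,0.12,-1,0,0],
  [100,0.12,-1,0,0],
  [100,0.12,-1,0,0],
  [100,0.1,-0.8,0,0],
  [100,0,-0.5,0,0],
  [100,0,0,0,0],
  [100,0,0,0,0],
])

```text
clock: 9.7
ee_pos: [0.4482, -0.2629, 0.2038]
tool_rot: [0.028, 1.0, 0.0, -0.0]
contact_force: [-0.2, 0.5, 0.9]
opening: 1.0
grip_force: 0.0
```

>>> servo_tool([
  [100,0.08,-0.04,-1,0],
  [100,0,0,-1,0],
  [100,0,0,-1,0],
  [100,0,0,-1,0],
  [100,0,0,-0.7,0],
  [100,0,0,-0.3,0],
  [100,0,0,0,0],
])

```text
clock: 10.28
ee_pos: [0.4496, -0.2623, 0.0776]
tool_rot: [0.027, 1.0, 0.001, -0.001]
contact_force: [-0.1, -0.3, 0.4]
opening: 1.001
grip_force: 0.0
```

>>> servo_tool([
  [0,0,0,0,0],
  [0,0,0,0,0],
  [0,0,0,0,0],
  [0,0,0,0,0],
  [0,0,0,0,0],
  [0,0,0,0,0],
  [0,0,0,0,0],
])

```text
clock: 10.87
ee_pos: [0.4514, -0.2642, 0.0803]
tool_rot: [0.028, 1.0, -0.0, 0.001]
contact_force: [-0.6, 2.9, 6.6]
opening: 0.644
grip_force: 41.3
```

>>> servo_tool([
  [0,0,0,0.5,0],
  [0,0,0,1,0],
  [0,0,0,1,0],
  [0,0,0,1,0],
  [0,0,0.5,1,0],
  [0,0.05,1,0,0],
  [0,0.05,1,0,0],
  [0,0.05,1,0,0],
])

```text
clock: 11.53
ee_pos: [0.4541, -0.1758, 0.1921]
tool_rot: [0.028, 1.0, -0.0, 0.0]
contact_force: [0.2, 0.8, -5.9]
opening: 0.647
grip_force: 45.1
```

>>> servo_tool([
  [0,0.05,1,0,0],
  [0,0.05,1,0,0],
  [0,0.05,1,0,0],
  [0,0.05,1,0,0],
  [0,0.05,1,0,0],
  [0,0.05,1,0,0],
  [0,0.05,1,0,0],
  [0,0.05,1,0,0],
])

```text
clock: 12.2
ee_pos: [0.4639, 0.0246, 0.1917]
tool_rot: [0.028, 1.0, -0.0, 0.0]
contact_force: [-0.3, -1.2, -5.8]
opening: 0.644
grip_force: 45.1
```

>>> servo_tool([
  [0,0.07,1,0,0],
  [0,0.07,1,0,0],
  [0,0.07,1,0,0],
  [0,0.07,1,0,0],
  [0,0.07,1,0,0],
  [0,0.07,1,0,0],
  [0,0.07,1,0,0],
  [0,0.07,1,0,0],
])

```text
clock: 12.87
ee_pos: [0.4779, 0.2246, 0.1916]
tool_rot: [0.028, 1.0, -0.0, 0.0]
contact_force: [0.6, -0.6, -5.7]
opening: 0.648
grip_force: 45.1
```

>>> servo_tool([
  [0,0,1,-0.5,0],
  [0,0,0.2,-1,0],
  [0,0,0,-1,0],
  [0,0,0,-1,0],
  [0,0,0,-0.7,0],
  [0,0,0,-0.3,0],
  [0,0,0,0,0],
  [0,0,0,0,0],
])

```text
clock: 13.53
ee_pos: [0.4785, 0.2534, 0.0794]
tool_rot: [0.028, 1.0, 0.0, 0.0]
contact_force: [-0.5, 0.2, -5.2]
opening: 0.646
grip_force: 44.9
```

Needs about 11 mm more, then contact.

>>> servo_tool([
  [0,0,0,-0.3,0],
  [0,0,0,-0.1,0],
  [0,0,0,0,0],
  [0,0,0,0,0],
])

```text
clock: 13.87
ee_pos: [0.4784, 0.2534, 0.0691]
tool_rot: [0.028, 1.0, 0.0, 0.0]
contact_force: [-1.0, -0.7, -5.1]
opening: 0.645
grip_force: 44.9
```

>>> servo_tool([
  [0,0,0,-0.05,0],
  [0,0,0,0,0],
  [0,0,0,0,0],
])

```text
clock: 14.12
ee_pos: [0.4787, 0.2536, 0.0683]
tool_rot: [0.028, 1.0, 0.0, 0.001]
contact_force: [-1.7, -0.0, 5.1]
opening: 0.649
grip_force: 45.2
```

>>> servo_tool([
  [100,0,0,0,0],
  [100,0,0,0,0],
  [100,0,0,0,0],
  [100,0,0,0.5,0],
  [100,0,0,1,0],
  [100,0,0,1,0],
  [100,0,0,1,0],
  [100,0,0,1,0],
])

```text
clock: 14.78
ee_pos: [0.4782, 0.2534, 0.1813]
tool_rot: [0.028, 1.0, 0.0, 0.0]
contact_force: [0.2, 0.1, 0.1]
opening: 1.001
grip_force: 0.0
```

>>> servo_tool([
  [100,0.1,-0.5,0.7,0],
  [100,0.2,-1,0,0],
  [100,0.2,-1,0,0],
  [100,0.2,-1,0,0],
  [100,0.2,-1,0,0],
  [100,0.2,-1,0,0],
  [100,0.2,-1,0,0],
  [100,0.2,-1,0,0],
])

```text
clock: 15.45
ee_pos: [0.516, 0.0647, 0.1977]
tool_rot: [0.028, 1.0, 0.0, 0.0]
contact_force: [0.7, -0.0, 0.8]
opening: 0.996
grip_force: 0.0
```

>>> servo_tool([
  [100,0.25,-1,0,0],
  [100,0.25,-1,0,0],
  [100,0.25,-1,0,0],
  [100,0.25,-1,0,0],
  [100,0.25,-1,0,0],
  [100,0.25,-1,0,0],
  [100,0.25,-1,0,0],
  [100,0.25,-1,0,0],
])

```text
clock: 16.12
ee_pos: [0.566, -0.1355, 0.1976]
tool_rot: [0.028, 1.0, -0.0, 0.0]
contact_force: [1.0, 0.4, 0.6]
opening: 1.002
grip_force: 0.0
```

>>> servo_tool([
  [100,0.25,-1,0,0],
  [100,0.25,-1,0,0],
  [100,0.1,-1,0,0],
  [100,0,-0.4,0,0],
  [100,0,0,0,0],
  [100,0,0,0,0],
])

```text
clock: 16.62
ee_pos: [0.5805, -0.2188, 0.1973]
tool_rot: [0.028, 1.0, 0.0, -0.0]
contact_force: [-0.5, 0.7, -0.4]
opening: 0.997
grip_force: 0.0
```

Run:
```python
from h import *
s=telemetry.observe();a=cams.capture("wrist");b=cams.capture("top")
np.savez("w2.npz",ee_pos=s["ee_pos"],tool_rot=s["tool_rot"]);print(s["clock"],s["ee_pos"])
cv2.imwrite("pics/w2.png",a);cv2.imwrite("pics/t2.png",b)
x=np.vstack([cv2.resize(a[40:384,60:460],(640,550)),])
cv2.imwrite("pics/w2c.png",x)
```

```text
16.6167 [ 0.58047531 -0.21884442  0.19732272]
```

View pics/w2c.png

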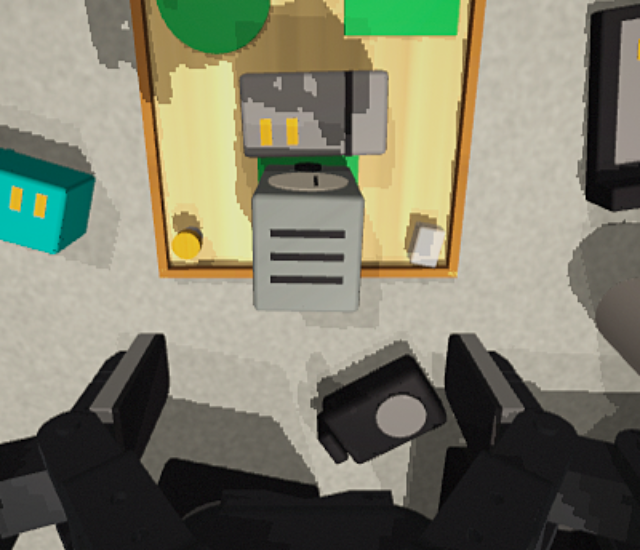

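The meter's top is centred between the fingers, and the pack and the empty seats are clear. I lower and grip.

>>> servo_tool([
  [100,0,0,-1,0],
  [100,0,0,-1,0],
  [100,0,0,-1,0],
  [100,0,0,-1,0],
  [100,0,0,-0.6,0],
  [100,0,0,-0.2,0],
  [100,0,0,0,0],
])

```text
clock: 17.3
ee_pos: [0.5801, -0.2176, 0.0766]
tool_rot: [0.027, 1.0, 0.001, -0.001]
contact_force: [0.3, -0.4, 0.7]
opening: 0.998
grip_force: 0.0
```

>>> servo_tool([
  [0,0,0,0,0],
  [0,0,0,0,0],
  [0,0,0,0,0],
  [0,0,0,0,0],
  [0,0,0,0,0],
  [0,0,0,0,0],
  [0,0,0,0,0],
])

```text
clock: 17.88
ee_pos: [0.5817, -0.2192, 0.0792]
tool_rot: [0.028, 1.0, -0.0, 0.001]
contact_force: [0.2, 1.4, 6.4]
opening: 0.628
grip_force: 42.0
```

>>> servo_tool([
  [0,0,0,0.5,0],
  [0,0,0,1,0],
  [0,0,0,1,0],
  [0,0,0,1,0],
  [0,0,0.5,1,0],
  [0,0,1,0.5,0],
  [0,0,1,0,0],
  [0,0,1,0,0],
])

```text
clock: 18.55
ee_pos: [0.5811, -0.1311, 0.204]
tool_rot: [0.028, 1.0, -0.0, 0.001]
contact_force: [-0.6, 0.7, -5.5]
opening: 0.631
grip_force: 44.0
```

>>> servo_tool([
  [0,0,1,0,0],
  [0,0,1,0,0],
  [0,0,1,0,0],
  [0,0,1,0,0],
  [0,0,1,0,0],
  [0,0,1,0,0],
  [0,0,1,0,0],
  [0,0,1,0,0],
])

```text
clock: 19.22
ee_pos: [0.5804, 0.0696, 0.2028]
tool_rot: [0.028, 1.0, -0.0, -0.0]
contact_force: [0.5, -0.5, -4.4]
opening: 0.631
grip_force: 44.0
```

>>> servo_tool([
  [0,0,1,0,0],
  [0,0,1,0,0],
  [0,0,1,0,0],
  [0,0,1,0,0],
  [0,0,1,0,0],
  [0,0,0.8,0,0],
  [0,0,0,0,0],
  [0,0,0,0,0],
])

```text
clock: 19.88
ee_pos: [0.5803, 0.2143, 0.2025]
tool_rot: [0.027, 1.0, -0.0, -0.0]
contact_force: [-0.0, -0.1, -5.4]
opening: 0.624
grip_force: 44.1
```

>>> servo_tool([
  [0,-0.25,0.6,-0.6,0],
  [0,0,0.5,-1,0],
  [0,0,0,-1,0],
  [0,0,0,-1,0],
  [0,0,0,-1,0],
  [0,0,0,-0.5,0],
  [0,0,0,-0.2,0],
  [0,0,0,0,0],
])

```text
clock: 20.55
ee_pos: [0.5738, 0.2398, 0.0691]
tool_rot: [0.028, 1.0, -0.0, -0.001]
contact_force: [-0.6, -0.9, -3.9]
opening: 0.623
grip_force: 44.2
```

>>> servo_tool([
  [0,0,0,-0.06,0],
  [0,0,0,0,0],
  [0,0,0,0,0],
])

```text
clock: 20.8
ee_pos: [0.5754, 0.2409, 0.0698]
tool_rot: [0.028, 1.0, 0.0, 0.001]
contact_force: [-0.2, 0.3, -4.2]
opening: 0.631
grip_force: 44.2
```

>>> servo_tool([
  [0,0,0,-0.08,0],
  [0,0,0,0,0],
  [0,0,0,0,0],
])

```text
clock: 21.05
ee_pos: [0.5751, 0.2411, 0.0673]
tool_rot: [0.028, 1.0, 0.0, 0.001]
contact_force: [0.7, 0.1, -0.0]
opening: 0.628
grip_force: 44.4
```

>>> servo_tool([
  [0,0,0,-0.03,0],
  [0,0,0,0,0],
  [0,0,0,0,0],
])

```text
clock: 21.3
ee_pos: [0.5752, 0.2411, 0.0672]
tool_rot: [0.028, 1.0, 0.0, 0.001]
contact_force: [-1.4, -0.3, 8.5]
opening: 0.626
grip_force: 45.4
```

>>> servo_tool([
  [100,0,0,0,0],
  [100,0,0,0,0],
  [100,0,0,0,0],
  [100,0,0,0.5,0],
  [100,0,0,1,0],
  [100,0,0,1,0],
  [100,0,0,1,0],
  [100,0,0,1,0],
])

```text
clock: 21.97
ee_pos: [0.5743, 0.2409, 0.1794]
tool_rot: [0.028, 1.0, -0.0, -0.0]
contact_force: [0.4, 0.5, 0.3]
opening: 0.999
grip_force: 0.0
```

>>> servo_tool([
  [100,0,0,1,0],
  [100,0,-0.5,0.5,1],
  [100,-0.12,-1,0,1],
  [100,-0.12,-1,0,1],
  [100,-0.12,-1,0,1],
  [100,-0.12,-1,0,1],
  [100,-0.12,-1,0,1],
  [100,-0.12,-1,0,1],
])

```text
clock: 22.63
ee_pos: [0.5562, 0.0773, 0.2158]
tool_rot: [-0.251, 0.968, 0.0, 0.0]
contact_force: [-0.7, 0.4, -0.2]
opening: 1.003
grip_force: 0.0
```

>>> servo_tool([
  [100,-0.12,-1,0,1],
  [100,-0.12,-1,0,1],
  [100,-0.12,-1,0,1],
  [100,-0.12,-1,0,1],
  [100,-0.12,-1,0,1],
  [100,-0.12,-1,0,1],
  [100,-0.12,-1,0,1],
  [100,-0.12,-1,0,1],
])

```text
clock: 23.3
ee_pos: [0.5322, -0.1228, 0.2158]
tool_rot: [-0.543, 0.84, -0.0, 0.0]
contact_force: [-0.0, 0.1, 0.5]
opening: 0.999
grip_force: 0.0
```

>>> servo_tool([
  [100,-0.12,-1,0,1],
  [100,-0.12,-1,0,1],
  [100,-0.12,-1,0,1],
  [100,-0.12,-0.6,0,1],
  [100,0,0,0,0.64],
  [100,0,0,0,0],
  [100,0,0,0,0],
])

```text
clock: 23.88
ee_pos: [0.5204, -0.2116, 0.2157]
tool_rot: [-0.686, 0.727, 0.0, 0.0]
contact_force: [0.7, 0.1, -0.3]
opening: 1.002
grip_force: 0.0
```

Run:
```python
from h import *
s=telemetry.observe();a=cams.capture("wrist")
np.savez("w3.npz",ee_pos=s["ee_pos"],tool_rot=s["tool_rot"]);print(s["clock"],s["ee_pos"],s["tool_rot"],s["joint_positions"])
cv2.imwrite("pics/w3.png",a)
cv2.imwrite("pics/w3c.png",cv2.resize(a[0:300,50:450],(800,600),interpolation=cv2.INTER_CUBIC))
```

```text
23.8833 [ 0.52037545 -0.21157326  0.21567627] [-6.86461625e-01  7.27166010e-01  1.75706545e-04  2.50984448e-05] [-5.16388984e-01  3.81222731e-01 -1.15263734e-01  1.07463108e+00
  1.51096832e-04 -2.02961269e+00]
```

View pics/w3c.png

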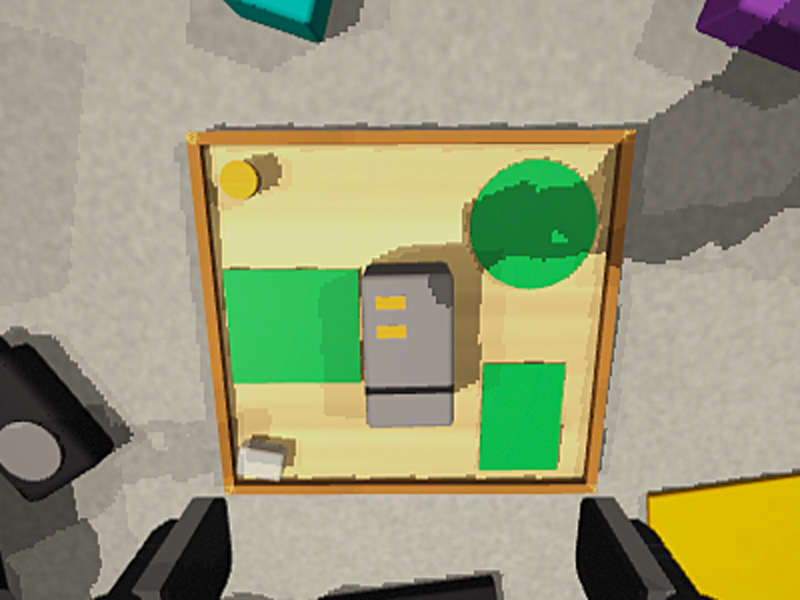

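All three seats show clean: deep at about (292,325), round at (533,222), narrow at (522,416). The pack's top face runs from (363,275) to (453,427). I measure these.

Run:
```python
from h import *
p=dict(np.load("w3.npz"));a=cv2.imread("pics/w3.png");hsv=cv2.cvtColor(a,cv2.COLOR_BGR2HSV)
m=cv2.inRange(hsv,(55,120,50),(80,255,255))
cs,_=cv2.findContours(m,cv2.RETR_EXTERNAL,cv2.CHAIN_APPROX_NONE)
for c in sorted(cs,key=cv2.contourArea)[-3:]:
    r=cv2.minAreaRect((ray("wrist",c[:,0,:],.015,p)*1000).astype(np.float32));print("seat",np.round(r[0],1),np.round(r[1],1),round(r[2],1))
q=np.array([(363,275),(451,275),(453,425),(367,427)])/2+[50,0]-.25
w=ray("wrist",q,.057,p)*1000;print("pack",w.round(1).tolist(),w.mean(0))
q=np.array([(203,140),(622,140),(590,490),(228,490)])/2+[50,0]-.25
```

```text
seat [ 457.1 -158.2] [64.9 46.2] 86.9
seat [ 451.  -266.2] [64.7 64.8] 43.1
seat [ 582.2 -218.8] [63.2 72.4] 87.0
pack [[538.5, -252.0], [497.6, -249.6], [499.0, -174.0], [542.5, -175.4]] [ 519.38921564 -212.73652152]
```

>>> servo_tool([
  [100,-0.04,-0.04,-1,0],
  [100,0,0,-1,0],
  [100,0,0,-1,0],
  [100,0,0,-1,0],
  [100,0,0,-1,0],
  [100,0,0,-1,0],
  [100,0,0,-0.6,0],
  [100,0,0,-0.3,0],
])

```text
clock: 24.6
ee_pos: [0.5184, -0.2112, 0.0412]
tool_rot: [-0.687, 0.727, 0.002, -0.0]
contact_force: [-0.6, -0.5, 0.8]
opening: 1.0
grip_force: 0.0
```

>>> servo_tool([
  [0,0,0,0,0],
  [0,0,0,0,0],
  [0,0,0,0,0],
  [0,0,0,0,0],
  [0,0,0,0,0],
  [0,0,0,0,0],
  [0,0,0,0,0],
  [0,0,0,0,0],
])

```text
clock: 25.27
ee_pos: [0.5202, -0.2129, 0.0447]
tool_rot: [-0.687, 0.726, -0.001, 0.0]
contact_force: [-1.8, 1.9, 5.8]
opening: 0.509
grip_force: 42.1
```

Run:
```python
from h import *
p=dict(np.load("w1.npz"))
for n,f,seed in(("wrist","pics/w1.png",(394,195)),("top","pics/top0.png",(232,172))):
    a=cv2.imread(f);g=cv2.cvtColor(a,cv2.COLOR_BGR2GRAY)
    print(g[seed[1],seed[0]])
    m=(g>(g[seed[1],seed[0]].astype(int)*0.6)).astype(np.uint8)*255
    k=np.zeros((m.shape[0]+2,m.shape[1]+2),np.uint8);M=m.copy();cv2.floodFill(M,k,seed,128)
    M=(M==128).astype(np.uint8);M=cv2.morphologyEx(M,cv2.MORPH_CLOSE,np.ones((5,5)))
    cs,_=cv2.findContours(M,cv2.RETR_EXTERNAL,cv2.CHAIN_APPROX_NONE);c=max(cs,key=cv2.contourArea)
    r=cv2.minAreaRect((ray(n,c[:,0,:],.014,p)*1000).astype(np.float32));print(n,cv2.boundingRect(c),np.round(r[0],1),np.round(r[1],1),round(r[2],1))
```

```text
166
wrist (375, 161, 39, 65) [516.9  -2.5] [85.2 50.2] 6.2
120
top (222, 161, 20, 30) [517.1  -1. ] [84.6 52.2] 5.5
```

>>> servo_tool([
  [0,0,0,0.4,0],
  [0,0,0,0.8,0],
  [0,0,0,1,0],
  [0,0,0,1,0],
  [0,0,0,1,0],
  [0,0,0.5,0.8,-1],
  [0,0,0.5,0,-1],
  [0,0,0.5,0,-1],
])

```text
clock: 25.93
ee_pos: [0.5203, -0.1752, 0.1707]
tool_rot: [-0.593, 0.805, -0.002, 0.001]
contact_force: [-0.0, 0.3, -3.5]
opening: 0.506
grip_force: 41.8
```

>>> servo_tool([
  [0,0,0.5,0,-1],
  [0,0,0.5,0,-1],
  [0,0,0.5,0,-1],
  [0,0,0.5,0,-1],
  [0,0,0.5,0,-1],
  [0,0,0.5,0,-1],
  [0,0,0.5,0,-1],
  [0,0,0.5,0,-1],
])

```text
clock: 26.6
ee_pos: [0.5194, -0.0745, 0.1691]
tool_rot: [-0.31, 0.951, -0.0, 0.0]
contact_force: [0.3, -1.2, -2.4]
opening: 0.512
grip_force: 41.8
```

>>> servo_tool([
  [0,0,0.5,0,-1],
  [0,0,0.5,0,-1],
  [0,0,0.5,0,-1],
  [0,0,0.5,0,-1],
  [0,0,0.5,0,-1],
  [0,0,0.3,0,-1],
  [0,0,0,0,-0.56],
  [0,0,0,0,0],
])

```text
clock: 27.27
ee_pos: [0.5194, -0.0046, 0.1691]
tool_rot: [-0.055, 0.999, -0.0, 0.0]
contact_force: [0.4, -0.7, -3.1]
opening: 0.51
grip_force: 41.7
```

Run:
```python
from h import *
s=telemetry.observe();a=cams.capture("wrist")
np.savez("w4.npz",ee_pos=s["ee_pos"],tool_rot=s["tool_rot"]);print(s["ee_pos"])
cv2.imwrite("pics/w4.png",a)
cv2.imwrite("pics/w4c.png",cv2.resize(a[84:384,50:450],(800,600),interpolation=cv2.INTER_CUBIC))
```

```text
[ 0.51943768 -0.00461014  0.16905508]
```

View pics/w4c.png

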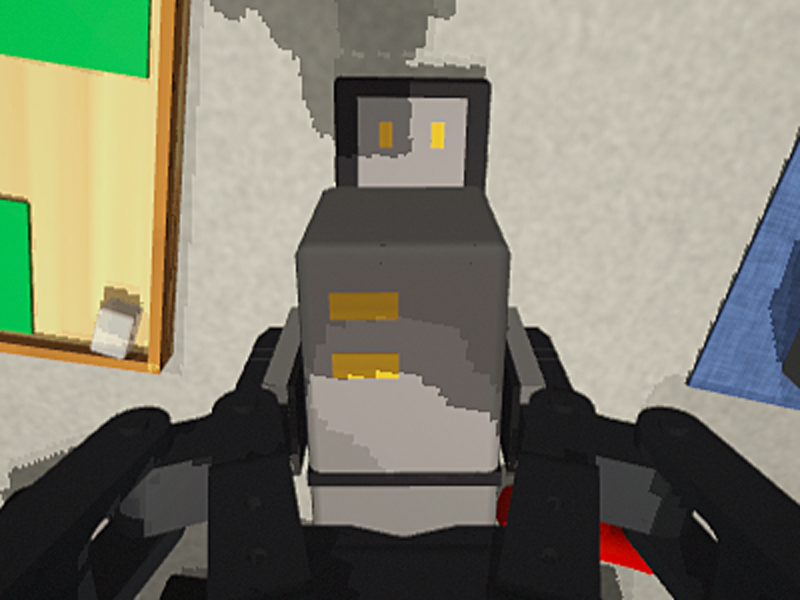

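The pack hangs square in the jaws. Its near top edge is at crop row 243, its near bottom edge at row 188, and the field's near edge at row 97 (columns 357–467).

Run:
```python
from h import *
p=dict(np.load("w4.npz"));th=np.radians(6.3);R=np.array([[np.cos(th),-np.sin(th)],[np.sin(th),np.cos(th)]])
f=lambda q,z:((ray("wrist",np.array(q)/2+[50,84]-.25,z,p)-p["ee_pos"][:2])@R*1000).round(1).tolist()
print("top edge",f([(298,245),(509,245)],.1814),"bottom edge",f([(325,188),(487,188)],.1364))
print("field",f([(357,97),(467,97)],.014),"plate",f([(336,78),(490,78)],.014))
```

```text
top edge [[-36.0, -22.2], [-36.0, 19.8]] bottom edge [[-34.6, -22.4], [-34.5, 21.4]]
field [[-41.9, -22.4], [-41.9, 27.9]] plate [[-50.4, -31.7], [-50.4, 38.0]]
```

>>> servo_tool([
  [0,-0.11,0.11,-0.5,0],
  [0,0,0,-1,0],
  [0,0,0,-1,0],
  [0,0,0,-1,0],
  [0,0,0,-0.7,0],
  [0,0,0,-0.4,0],
  [0,0,0,-0.16,0],
  [0,0,0,0,0],
])

```text
clock: 27.98
ee_pos: [0.5166, -0.0025, 0.0491]
tool_rot: [-0.056, 0.998, 0.0, -0.0]
contact_force: [0.4, -0.5, -1.6]
opening: 0.508
grip_force: 41.6
```

>>> servo_tool([
  [0,0,0,-0.04,0],
  [0,0,0,0,0],
  [0,0,0,0,0],
])

```text
clock: 28.23
ee_pos: [0.5176, -0.0025, 0.0493]
tool_rot: [-0.055, 0.998, -0.0, 0.001]
contact_force: [0.5, -0.0, -2.9]
opening: 0.51
grip_force: 41.6
```

>>> servo_tool([
  [0,0,0,-0.08,0],
  [0,0,0,0,0],
  [0,0,0,0,0],
])

```text
clock: 28.48
ee_pos: [0.5173, -0.0024, 0.0467]
tool_rot: [-0.055, 0.998, -0.0, 0.001]
contact_force: [0.8, 0.0, -1.3]
opening: 0.511
grip_force: 42.1
```

>>> servo_tool([
  [0,0,0,-0.05,0],
  [0,0,0,0,0],
  [0,0,0,0,0],
])

```text
clock: 28.73
ee_pos: [0.5174, -0.0024, 0.0466]
tool_rot: [-0.055, 0.998, -0.0, 0.001]
contact_force: [-4.4, 1.1, 19.1]
opening: 0.508
grip_force: 44.3
```

Run:
```python
from h import *
s=telemetry.observe();a=cams.capture("wrist")
np.savez("w5.npz",ee_pos=s["ee_pos"],tool_rot=s["tool_rot"]);print(s["ee_pos"])
cv2.imwrite("pics/w5.png",a)
cv2.imwrite("pics/w5c.png",cv2.resize(a[84:384,50:450],(800,600),interpolation=cv2.INTER_CUBIC))
```

```text
[ 0.51736709 -0.00238903  0.04664568]
```

View pics/w5c.png

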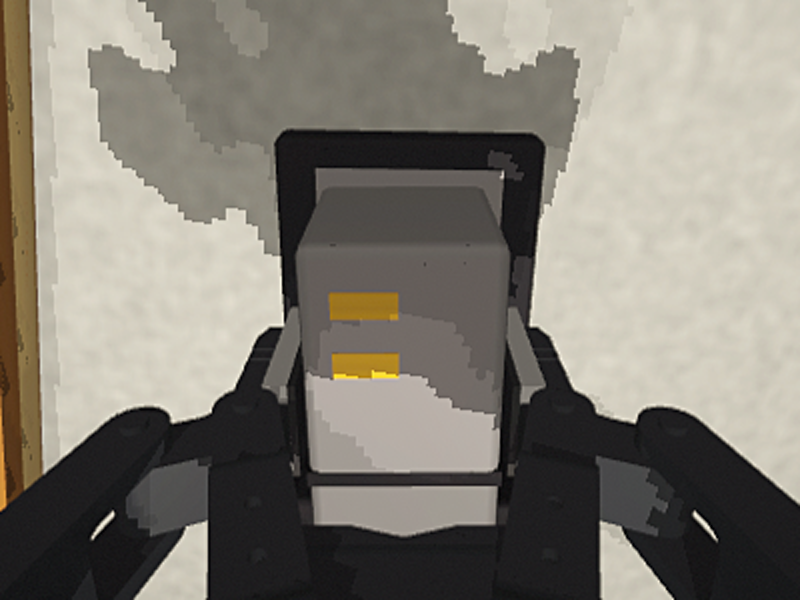

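Run:
```python
from h import *
p=dict(np.load("w5.npz"));th=np.radians(6.3);R=np.array([[np.cos(th),-np.sin(th)],[np.sin(th),np.cos(th)]])
f=lambda q,z:((ray("wrist",np.array(q)/2+[50,84]-.25,z,p)-p["ee_pos"][:2])@R*1000).round(1).tolist()
print("pack top",f([(298,245),(509,245)],.059),"pack bottom",f([(322,187),(487,187)],.014))
print("field",f([(316,169),(503,169)],.014),"plate",f([(277,131),(545,133)],.014))
```

```text
pack top [[-36.0, -22.2], [-36.1, 19.7]] pack bottom [[-34.8, -23.2], [-34.8, 21.3]]
field [[-39.8, -24.6], [-39.9, 25.3]] plate [[-50.0, -34.4], [-49.6, 35.8]]
```

>>> servo_tool([
  [0,0,0,0.15,0],
  [0,-0.09,0.05,0,0],
  [0,0,0,0,0],
  [0,0,0,-0.08,0],
  [0,0,0,-0.07,0],
  [0,0,0,0,0],
  [0,0,0,0,0],
])

```text
clock: 29.37
ee_pos: [0.5143, -0.001, 0.0466]
tool_rot: [-0.055, 0.998, -0.0, 0.0]
contact_force: [-9.4, 2.0, 28.8]
opening: 0.507
grip_force: 45.6
```

Run:
```python
from h import *
s=telemetry.observe();a=cams.capture("wrist")
np.savez("w6.npz",ee_pos=s["ee_pos"],tool_rot=s["tool_rot"]);print(s["ee_pos"])
p=s;th=np.radians(6.3);R=np.array([[np.cos(th),-np.sin(th)],[np.sin(th),np.cos(th)]])
g=cv2.cvtColor(a,cv2.COLOR_BGR2GRAY)
col=g[84+60:84+130,50+200].astype(int);print(col.tolist())
row=g[84+89,195:310].astype(int);print(row.tolist())
```

```text
[ 0.51433304 -0.00096064  0.04663269]
[116, 115, 116, 115, 117, 114, 118, 119, 121, 130, 77, 24, 17, 19, 22, 21, 30, 25, 26, 26, 27, 25, 27, 25, 27, 25, 28, 25, 21, 27, 94, 101, 101, 81, 73, 75, 76, 75, 76, 75, 76, 76, 77, 75, 76, 75, 76, 75, 76, 76, 77, 77, 76, 76, 77, 77, 77, 77, 77, 77, 78, 85, 89, 96, 101, 99, 99, 98, 96, 96]
[23, 26, 22, 26, 23, 24, 26, 24, 22, 46, 80, 77, 75, 69, 70, 70, 70, 69, 69, 69, 70, 69, 68, 70, 71, 70, 70, 53, 54, 54, 48, 46, 47, 48, 49, 49, 46, 48, 49, 48, 48, 48, 49, 32, 33, 36, 35, 28, 28, 29, 28, 28, 28, 28, 28, 27, 29, 26, 28, 28, 27, 10, 12, 14, 15, 14, 14, 17, 17, 17, 13, 15, 14, 16, 16, 15, 12, 16, 15, 17, 16, 16, 17, 17, 16, 17, 18, 17, 18, 16, 18, 18, 16, 18, 18, 18, 19, 18, 20, 19, 22, 17, 20, 21, 23, 27, 61, 56, 56, 56, 57, 56, 58, 59, 18]
```

>>> servo_tool([
  [0,0,0,0.06,0],
  [70,0,0,0,0],
  [100,0,0,0,0],
  [100,0,0,0,0],
  [100,0,0,0.3,0],
  [100,-0.2,0,1,0],
  [100,-0.6,0,1,0],
  [100,-0.6,0,1,0],
])

```text
clock: 30.08
ee_pos: [0.4791, -0.0011, 0.13]
tool_rot: [-0.055, 0.998, 0.0, -0.0]
contact_force: [-0.5, -0.2, -0.6]
opening: 0.998
grip_force: 0.0
```

>>> servo_tool([
  [100,-0.6,0,1,0],
  [100,0,0,1,0],
  [100,0,0,0.5,0],
  [100,0,0,0,0],
  [100,0,0,0,0],
])

```text
clock: 30.5
ee_pos: [0.465, -0.0012, 0.1922]
tool_rot: [-0.055, 0.998, -0.0, 0.001]
contact_force: [-1.0, 0.3, 0.0]
opening: 0.999
grip_force: 0.0
```

Run:
```python
from h import *
s=telemetry.observe();a=cams.capture("wrist")
np.savez("w7.npz",ee_pos=s["ee_pos"],tool_rot=s["tool_rot"]);print(s["ee_pos"])
cv2.imwrite("pics/w7.png",a)
cv2.imwrite("pics/w7c.png",cv2.resize(a[84:284,150:350],(600,600),interpolation=cv2.INTER_CUBIC))
```

```text
[ 0.46500487 -0.00119015  0.19221301]
```

View pics/w7c.png

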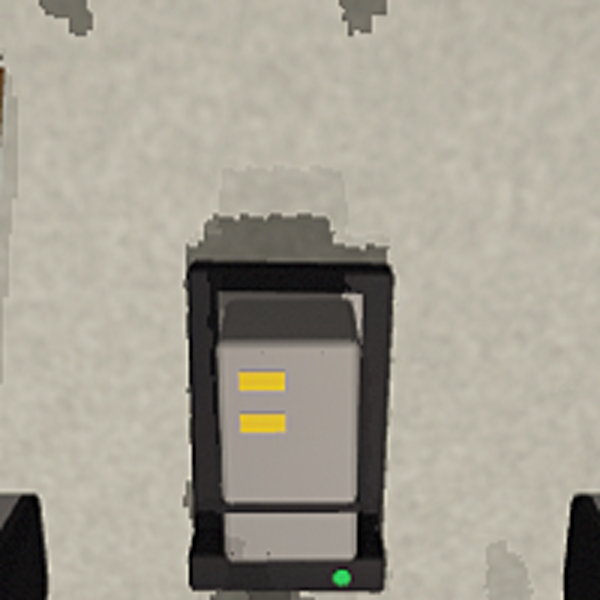

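The pack sits square and centred on the charger field: its near foot is at crop row 300, the plate edge at row 265, and both centre columns are about 290. Next the meter goes back.

>>> servo_tool([
  [100,0.44,1,0,-0.5],
  [100,0.44,1,0,-0.5],
  [100,0.44,1,0,-0.5],
  [100,0.44,1,0,-0.57],
  [100,0.44,1,0,0],
  [100,0.44,1,0,0],
  [100,0.44,1,0,0],
  [100,0.44,1,0,0],
])

```text
clock: 31.22
ee_pos: [0.5521, 0.2001, 0.1898]
tool_rot: [0.027, 1.0, -0.0, -0.001]
contact_force: [2.9, -0.4, -0.3]
opening: 1.003
grip_force: 0.0
```

>>> servo_tool([
  [100,0.44,1,0,0],
  [100,0.44,0.69,0,0],
  [100,0,0,0,0],
  [100,0,0,0,0],
])

```text
clock: 31.55
ee_pos: [0.5738, 0.2416, 0.1895]
tool_rot: [0.027, 1.0, -0.001, -0.001]
contact_force: [0.2, -0.4, -0.1]
opening: 0.998
grip_force: 0.0
```

Run:
```python
from h import *
s=telemetry.observe();a=cams.capture("wrist")
print(s["ee_pos"],s["tool_rot"])
cv2.imwrite("pics/w8.png",a)
```

```text
[0.57384771 0.24163379 0.18947467] [ 2.67829984e-02  9.99640105e-01 -5.39022191e-04 -1.42885478e-03]
```

View pics/w8.png

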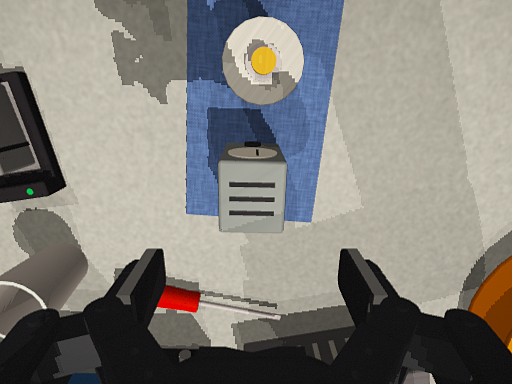

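The meter at (252,195) and the dummy load at (263,60) stand upright. I lower, grip and lift.

>>> servo_tool([
  [100,0.02,0,-1,0],
  [100,0,0,-1,0],
  [100,0,0,-1,0],
  [100,0,0,-1,0],
  [100,0,0,-0.6,0],
  [100,0,0,-0.2,0],
  [100,0,0,0,0],
  [100,0,0,0,0],
])

```text
clock: 32.27
ee_pos: [0.5751, 0.2407, 0.0721]
tool_rot: [0.028, 1.0, 0.0, 0.0]
contact_force: [0.1, -0.1, 0.4]
opening: 0.999
grip_force: 0.0
```

>>> servo_tool([
  [0,0,0,0,0],
  [0,0,0,0,0],
  [0,0,0,0,0],
  [0,0,0,0,0],
  [0,0,0,0,0],
  [0,0,0,0,0],
  [0,0,0,0,0],
])

```text
clock: 32.85
ee_pos: [0.5757, 0.2414, 0.0729]
tool_rot: [0.027, 1.0, 0.0, 0.001]
contact_force: [-0.9, -0.0, 7.3]
opening: 0.627
grip_force: 42.9
```

>>> servo_tool([
  [0,0,0,0.5,0],
  [0,0,0,1,0],
  [0,0,0,1,0],
  [0,0,0,1,0],
  [0,0,0,1,0],
  [0,0,-0.5,0.9,0],
  [0,0,-1,0,0],
  [0,0,-1,0,0],
])

```text
clock: 33.52
ee_pos: [0.5755, 0.1788, 0.2081]
tool_rot: [0.027, 1.0, 0.0, 0.001]
contact_force: [-0.7, 0.0, -4.5]
opening: 0.628
grip_force: 44.0
```

>>> servo_tool([
  [0,0,-1,0,0],
  [0,0,-1,0,0],
  [0,0,-1,0,0],
  [0,0,-1,0,0],
  [0,0,-1,0,0],
  [0,0,-1,0,0],
  [0,0,-1,0,0],
  [0,0,-1,0,0],
])

```text
clock: 34.18
ee_pos: [0.5745, -0.0224, 0.2064]
tool_rot: [0.027, 1.0, 0.0, -0.0]
contact_force: [0.6, -0.3, -3.9]
opening: 0.628
grip_force: 44.0
```

>>> servo_tool([
  [0,0.1,-1,0,0],
  [0,0.1,-1,0,0],
  [0,0.06,-1,0,0],
  [0,0,-1,0,0],
  [0,0,-1,0,0],
  [0,0,-1,0,0],
  [0,0,-0.7,0,0],
  [0,0,0,0,0],
])

```text
clock: 34.85
ee_pos: [0.5811, -0.1923, 0.2062]
tool_rot: [0.029, 1.0, -0.001, -0.0]
contact_force: [-0.4, 0.4, -4.7]
opening: 0.628
grip_force: 44.0
```

>>> servo_tool([
  [0,0,0,0,0],
  [0,0,0,0,0],
])

```text
clock: 35.02
ee_pos: [0.5811, -0.1883, 0.2063]
tool_rot: [0.028, 1.0, 0.0, -0.0]
contact_force: [0.3, 0.6, -4.2]
opening: 0.629
grip_force: 44.0
```

>>> servo_tool([
  [0,0.04,-0.7,0,0],
  [0,0,-0.52,-0.5,0],
  [0,0,0,-1,0],
  [0,0,0,-1,0],
  [0,0,0,-1,0],
  [0,0,0,-0.8,0],
  [0,0,0,-0.3,0],
  [0,0,0,0,0],
])

```text
clock: 35.68
ee_pos: [0.5809, -0.2182, 0.089]
tool_rot: [0.027, 1.0, 0.001, -0.002]
contact_force: [-0.9, -0.2, -4.6]
opening: 0.622
grip_force: 44.1
```

>>> servo_tool([
  [0,0,0,0,0],
  [0,0,0,0,0],
])

```text
clock: 35.85
ee_pos: [0.5834, -0.2197, 0.0929]
tool_rot: [0.027, 1.0, -0.0, 0.001]
contact_force: [0.2, 0.1, -3.2]
opening: 0.625
grip_force: 44.1
```

Run:
```python
from h import *
s=telemetry.observe();a=cams.capture("wrist")
np.savez("w9.npz",ee_pos=s["ee_pos"],tool_rot=s["tool_rot"]);print(s["ee_pos"],s["tool_rot"])
cv2.imwrite("pics/w9.png",a)
cv2.imwrite("pics/w9c.png",cv2.resize(a[84:384,50:450],(800,600),interpolation=cv2.INTER_CUBIC))
```

```text
[ 0.58343773 -0.2196562   0.09286876] [ 2.73733227e-02  9.99624694e-01 -4.69035505e-04  9.75433316e-04]
```

View pics/w9c.png

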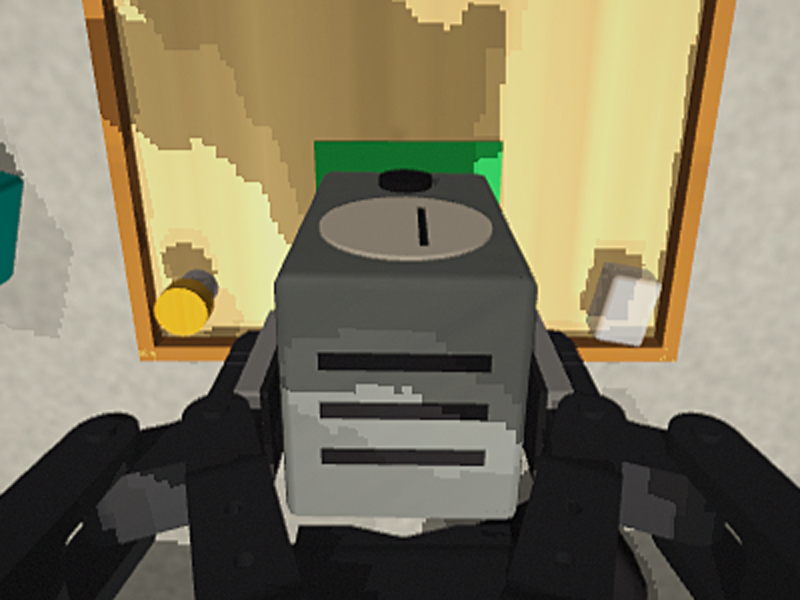

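```bash
cat >> h.py <<'E'
def loc(f,yaw,sc,off):
    p=dict(np.load(f));th=np.radians(yaw);R=np.array([[np.cos(th),-np.sin(th)],[np.sin(th),np.cos(th)]])
    return lambda q,z:((ray("wrist",np.array(q)/sc+off-.5+.5/sc,z,p)-p["ee_pos"][:2])@R*1000).round(1).tolist()
E
python3 - <<'E'
from h import *
f=loc("w9.npz",-3.2,2,[50,84])
print("bottom",f([(324,173),(489,173)],.023),"top",f([(278,277),(535,277),(520,518),(290,518)],.107),"seat",f([(315,142),(502,142)],.015))
E
```

```text
bottom [[-28.4, -27.3], [-28.5, 27.3]] top [[-29.6, -26.0], [-29.7, 25.2], [31.4, 26.1], [31.6, -27.2]] seat [[-37.1, -31.0], [-37.3, 32.3]]
```

>>> servo_tool([
  [0,-0.11,0.03,-0.12,0],
  [0,0,0,-0.12,0],
  [0,0,0,0,0],
  [0,0,0,0,0],
])

```text
clock: 36.23
ee_pos: [0.5796, -0.2185, 0.0856]
tool_rot: [0.027, 1.0, 0.0, -0.0]
contact_force: [-0.1, -0.5, -4.6]
opening: 0.623
grip_force: 44.2
```

>>> servo_tool([
  [0,0,0,-0.07,0],
  [0,0,0,0,0],
  [0,0,0,0,0],
])

```text
clock: 36.48
ee_pos: [0.5799, -0.2187, 0.0849]
tool_rot: [0.028, 1.0, -0.0, 0.0]
contact_force: [-3.4, 1.3, 6.0]
opening: 0.626
grip_force: 45.3
```

Run:
```python
from h import *
s=telemetry.observe();a=cams.capture("wrist")
np.savez("w10.npz",ee_pos=s["ee_pos"],tool_rot=s["tool_rot"]);print(s["ee_pos"],s["tool_rot"])
cv2.imwrite("pics/w10.png",a)
hsv=cv2.cvtColor(a,cv2.COLOR_BGR2HSV)
m=cv2.inRange(hsv,(55,120,40),(80,255,255))
for c in(225,235,245,255,265,275,285): r=np.flatnonzero(m[:200,c]); print(c,r.min() if len(r) else None,r.max() if len(r) else None)
r=int(np.flatnonzero(m[:200,250]).min())+3;q=np.flatnonzero(m[r]);print(r,q.min(),q.max())
for r in range(r+3,r+20,3): q=np.flatnonzero(m[r]);print(r,q[:1],q[-1:],len(q),np.flatnonzero(np.diff(q)>3),q[np.flatnonzero(np.diff(q)>3)],q[np.flatnonzero(np.diff(q)>3)+1])
```

```text
[ 0.57990916 -0.21870144  0.08488375] [ 2.75005877e-02  9.99621708e-01 -2.02080336e-04  3.43948140e-04]
225 163 169
235 163 169
245 163 169
255 163 168
265 163 169
275 163 170
285 163 170
166 205 301
169 [205] [300] 86 [41] [246] [257]
172 [205] [300] 16 [6] [211] [292]
175 [205] [300] 12 [4] [209] [294]
178 [205] [300] 10 [3] [208] [295]
181 [205] [300] 7 [2] [207] [297]
184 [298] [300] 3 [] [] []
```

Run:
```python
from h import *
f=loc("w10.npz",-3.2,1,[0,0])
print(f([(205,163),(301,163),(211.5,169.7),(291.5,169.9)],.015))
```

```text
[[-33.4, -31.5], [-33.5, 31.5], [-28.9, -27.4], [-28.8, 25.5]]
```

>>> servo_tool([
  [60,0,0,0.04,0],
  [100,0,0,0,0],
  [100,0,0,0,0],
  [100,0,0,0.3,0],
  [100,0,0,1,0],
  [100,0,0,1,0],
  [100,0,0,1,0],
  [100,0,0,1,0],
])

```text
clock: 37.2
ee_pos: [0.5798, -0.2186, 0.1942]
tool_rot: [0.027, 1.0, -0.0, 0.0]
contact_force: [0.7, 0.2, -1.0]
opening: 1.003
grip_force: 0.0
```

>>> servo_tool([
  [100,0,0.5,0.3,0],
  [100,-0.2,1,0,0],
  [100,-0.2,1,0,0],
  [100,-0.2,1,0,0],
  [100,-0.2,1,0,0],
  [100,-0.2,1,0,0],
  [100,-0.2,1,0,0],
  [100,-0.2,1,0,0],
])

```text
clock: 37.87
ee_pos: [0.5442, -0.0295, 0.1999]
tool_rot: [0.027, 1.0, 0.0, 0.0]
contact_force: [-0.5, -0.0, 0.3]
opening: 0.995
grip_force: 0.0
```

>>> servo_tool([
  [100,-0.25,1,0,0],
  [100,-0.25,1,0,0],
  [100,-0.25,1,0,0],
  [100,-0.25,1,0,0],
  [100,-0.25,1,0,0],
  [100,-0.25,1,0,0],
  [100,-0.25,1,0,0],
  [100,-0.25,1,0,0],
])

```text
clock: 38.53
ee_pos: [0.494, 0.1704, 0.2]
tool_rot: [0.027, 1.0, 0.0, 0.0]
contact_force: [-0.0, 0.4, 0.2]
opening: 0.998
grip_force: 0.0
```

>>> servo_tool([
  [100,-0.25,1,0,0],
  [100,-0.25,1,0,0],
  [100,-0.1,1,0,0],
  [100,0,0.4,0,0],
  [100,0,0,0,0],
  [100,0,0,0,0],
])

```text
clock: 39.03
ee_pos: [0.4795, 0.254, 0.1997]
tool_rot: [0.027, 1.0, -0.0, -0.0]
contact_force: [0.9, 0.5, 0.0]
opening: 0.999
grip_force: 0.0
```

>>> servo_tool([
  [100,-0.02,0,-1,0],
  [100,0,0,-1,0],
  [100,0,0,-1,0],
  [100,0,0,-1,0],
  [100,0,0,-0.8,0],
  [100,0,0,-0.3,0],
  [100,0,0,0,0],
  [100,0,0,0,0],
])

```text
clock: 39.7
ee_pos: [0.4796, 0.2533, 0.0728]
tool_rot: [0.028, 1.0, -0.0, 0.0]
contact_force: [0.5, 0.3, 0.7]
opening: 0.999
grip_force: 0.0
```

>>> servo_tool([
  [0,0,0,0,0],
  [0,0,0,0,0],
  [0,0,0,0,0],
  [0,0,0,0,0],
  [0,0,0,0,0],
  [0,0,0,0,0],
  [0,0,0,0,0],
])

```text
clock: 40.28
ee_pos: [0.4801, 0.2541, 0.0737]
tool_rot: [0.027, 1.0, 0.0, 0.001]
contact_force: [-1.1, -0.8, 6.2]
opening: 0.645
grip_force: 41.4
```

>>> servo_tool([
  [0,0,0,0.5,0],
  [0,0,0,1,0],
  [0,0,0,1,0],
  [0,0,0,1,0],
  [0,0,0,1,0],
  [0,0,-0.5,0.7,0],
  [0,0,-1,0,0],
  [0,0,-1,0,0],
])

```text
clock: 40.95
ee_pos: [0.4796, 0.1914, 0.2037]
tool_rot: [0.027, 1.0, 0.0, 0.001]
contact_force: [0.2, -1.1, -6.0]
opening: 0.643
grip_force: 45.0
```

>>> servo_tool([
  [0,-0.06,-1,0,0],
  [0,-0.06,-1,0,0],
  [0,-0.06,-1,0,0],
  [0,-0.06,-1,0,0],
  [0,-0.06,-1,0,0],
  [0,-0.06,-1,0,0],
  [0,-0.06,-1,0,0],
  [0,-0.06,-1,0,0],
])

```text
clock: 41.62
ee_pos: [0.4667, -0.0097, 0.2025]
tool_rot: [0.027, 1.0, -0.0, -0.0]
contact_force: [0.1, -0.4, -4.5]
opening: 0.649
grip_force: 45.0
```

>>> servo_tool([
  [0,-0.06,-1,0,0],
  [0,-0.06,-1,0,0],
  [0,-0.06,-1,0,0],
  [0,-0.06,-1,0,0],
  [0,-0.06,-1,0,0],
  [0,-0.06,-1,0,0],
  [0,-0.06,-1,0,0],
  [0,-0.06,-1,0,0],
])

```text
clock: 42.28
ee_pos: [0.4547, -0.2096, 0.2025]
tool_rot: [0.027, 1.0, 0.0, -0.0]
contact_force: [0.4, 0.5, -4.7]
opening: 0.649
grip_force: 45.0
```

>>> servo_tool([
  [0,-0.08,-1,0,0],
  [0,0,-1,0,0],
  [0,0,-0.2,-0.6,0],
  [0,0,0,-1,0],
  [0,0,0,-1,0],
  [0,0,0,-1,0],
  [0,0,0,-0.6,0],
  [0,0,0,-0.2,0],
])

```text
clock: 42.95
ee_pos: [0.4516, -0.2623, 0.0899]
tool_rot: [0.027, 1.0, 0.001, -0.002]
contact_force: [-0.8, -0.3, -6.5]
opening: 0.646
grip_force: 44.9
```

>>> servo_tool([
  [0,0,0,0,0],
  [0,0,0,0,0],
  [0,0,0,0,0],
])

```text
clock: 43.2
ee_pos: [0.454, -0.2641, 0.0936]
tool_rot: [0.027, 1.0, -0.001, 0.001]
contact_force: [-0.4, -1.0, -3.7]
opening: 0.645
grip_force: 44.9
```

Run:
```python
from h import *
s=telemetry.observe();a=cams.capture("wrist")
np.savez("w11.npz",ee_pos=s["ee_pos"],tool_rot=s["tool_rot"]);print(s["ee_pos"],s["tool_rot"])
cv2.imwrite("pics/w11.png",a)
cv2.imwrite("pics/w11c.png",cv2.resize(a[84:384,50:450],(800,600),interpolation=cv2.INTER_CUBIC))
```

```text
[ 0.45404279 -0.26412164  0.09359327] [ 2.74270947e-02  9.99623280e-01 -6.05819642e-04  8.27847431e-04]
```

View pics/w11c.png

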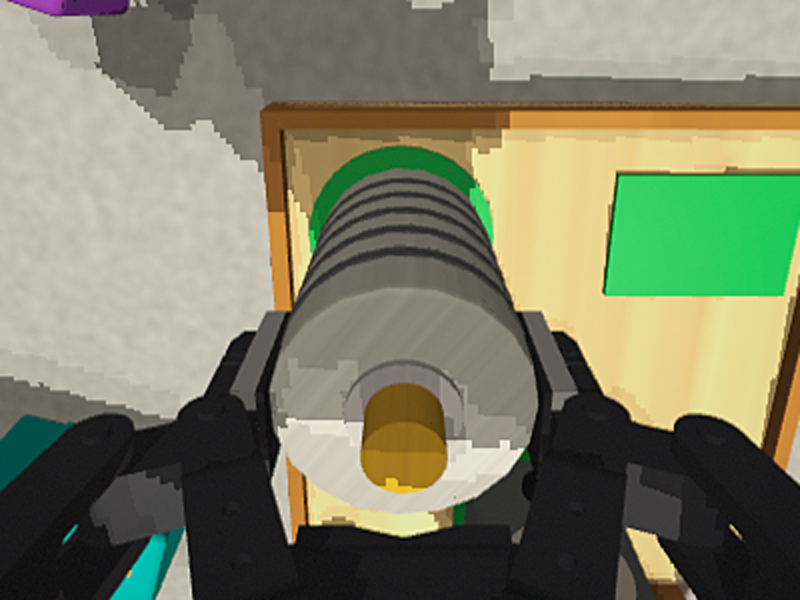

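Run:
```python
from h import *
f=loc("w11.npz",-3.2,2,[50,84])
print("seat near",f([(401,147)],.015),"can bottom near",f([(401,170)],.0229),"brass",f([(404,458)],.1269),"top disc",f([(405,288),(405,512),(272,395),(538,395)],.1129))
p=dict(np.load("w11.npz"));a=cv2.imread("pics/w11.png");hsv=cv2.cvtColor(a,cv2.COLOR_BGR2HSV)
m=cv2.inRange(hsv,(55,120,40),(80,255,255));m[:,320:]=0;m[210:]=0
ys,xs=np.nonzero(m)
# outer boundary: topmost per column
pts=np.array([(c,ys[xs==c].min()) for c in np.unique(xs)])
w=ray("wrist",pts,.015,p)-p["ee_pos"][:2]
A=np.c_[2*w,np.ones(len(w))];c,*_=np.linalg.lstsq(A,(w**2).sum(1),rcond=None)
th=np.radians(-3.2);R=np.array([[np.cos(th),-np.sin(th)],[np.sin(th),np.cos(th)]])
print("seat circle local",c[:2]@R*1000,"r",np.sqrt(c[2]+c[:2]@c[:2])*1000)
```

```text
seat near [[-35.3, -1.9]] can bottom near [[-29.3, -1.9]] brass [[-2.1, -0.8]] top disc [[-29.8, -0.7], [24.5, -0.6], [-5.7, -27.7], [-5.8, 26.5]]
seat circle local [-2.57046574 -1.97285415] r 32.609114393578054
```

>>> servo_tool([
  [0,-0.02,-0.05,-0.12,0],
  [0,0,0,-0.12,0],
  [0,0,0,0,0],
  [0,0,0,0,0],
])

```text
clock: 43.58
ee_pos: [0.4526, -0.2648, 0.0862]
tool_rot: [0.028, 1.0, 0.0, -0.0]
contact_force: [-0.1, -0.8, -5.2]
opening: 0.645
grip_force: 44.9
```

>>> servo_tool([
  [0,0,0,-0.08,0],
  [0,0,0,0,0],
  [0,0,0,0,0],
])

```text
clock: 43.83
ee_pos: [0.4528, -0.2649, 0.0857]
tool_rot: [0.027, 1.0, -0.0, 0.0]
contact_force: [-5.2, 3.6, 14.0]
opening: 0.646
grip_force: 46.7
```

>>> servo_tool([
  [60,0,0,0.05,0],
  [100,0,0,0,0],
  [100,0,0,0,0],
  [100,0,0,0.3,0],
  [100,0,0,1,0],
  [100,0,0,1,0],
  [100,0,0,1,0],
  [100,0,0,1,0],
])

```text
clock: 44.5
ee_pos: [0.4528, -0.2648, 0.1948]
tool_rot: [0.027, 1.0, -0.0, 0.0]
contact_force: [0.2, -0.4, 0.3]
opening: 1.0
grip_force: 0.0
```

>>> servo_tool([
  [100,0,0.2,0.5,0],
  [100,-0.13,1,0,0],
  [100,-0.13,1,0,0],
  [100,-0.13,1,0,0],
  [100,-0.13,1,0,0],
  [100,-0.13,1,0,0],
  [100,-0.13,1,0,0],
  [100,-0.13,1,0,0],
])

```text
clock: 45.17
ee_pos: [0.4299, -0.0838, 0.2062]
tool_rot: [0.028, 1.0, -0.0, 0.0]
contact_force: [1.3, 0.8, 0.6]
opening: 0.997
grip_force: 0.0
```

>>> servo_tool([
  [100,-0.13,1,0,0],
  [100,-0.13,1,0,0],
  [100,-0.13,1,0,0],
  [100,-0.13,1,0,0],
  [100,-0.13,1,0,0],
  [100,-0.13,1,0,0],
  [100,-0.13,1,0,0],
  [100,-0.13,1,0,0],
])

```text
clock: 45.83
ee_pos: [0.4039, 0.1164, 0.2063]
tool_rot: [0.028, 1.0, 0.0, 0.001]
contact_force: [1.5, 0.8, -0.5]
opening: 1.004
grip_force: 0.0
```

>>> servo_tool([
  [100,-0.13,1,0,0],
  [100,-0.13,1,0,0],
  [100,-0.13,1,0,0],
  [100,-0.13,1,0,0],
  [100,-0.13,1,0,0],
  [100,0,1,0,0],
  [100,0,0,0,0],
  [100,0,0,0,0],
])

```text
clock: 46.5
ee_pos: [0.3877, 0.266, 0.2059]
tool_rot: [0.026, 1.0, 0.0, 0.0]
contact_force: [-0.6, 0.4, -0.2]
opening: 1.002
grip_force: 0.0
```

>>> servo_tool([
  [100,-0.03,-0.05,-1,0],
  [100,0,0,-1,0],
  [100,0,0,-1,0],
  [100,0,0,-0.9,0],
  [100,0,0,-0.5,0],
  [100,0,0,-0.25,0],
  [100,0,0,0,0],
  [100,0,0,0,0],
])

```text
clock: 47.17
ee_pos: [0.3874, 0.2635, 0.0899]
tool_rot: [0.028, 1.0, -0.0, 0.0]
contact_force: [0.0, -0.3, 1.0]
opening: 1.001
grip_force: 0.0
```

>>> servo_tool([
  [0,0,0,0,0],
  [0,0,0,0,0],
  [0,0,0,0,0],
  [0,0,0,0,0],
  [0,0,0,0,0],
  [0,0,0,0,0],
  [0,0,0,0,0],
])

```text
clock: 47.75
ee_pos: [0.3879, 0.2643, 0.0905]
tool_rot: [0.027, 1.0, 0.0, 0.001]
contact_force: [0.2, 0.5, 7.1]
opening: 0.654
grip_force: 41.1
```

>>> servo_tool([
  [0,0,0,0.5,0],
  [0,0,0,1,0],
  [0,0,0,1,0],
  [0,0,0,1,0],
  [0,0,0,1,0],
  [0,0,-0.5,0.7,0],
  [0,0.15,-1,0,0],
  [0,0.15,-1,0,0],
])

```text
clock: 48.42
ee_pos: [0.3951, 0.2014, 0.2208]
tool_rot: [0.026, 1.0, 0.0, 0.001]
contact_force: [1.0, 0.1, -2.5]
opening: 0.648
grip_force: 43.7
```

>>> servo_tool([
  [0,0.18,-1,0,0],
  [0,0.18,-1,0,0],
  [0,0.18,-1,0,0],
  [0,0.18,-1,0,0],
  [0,0.18,-1,0,0],
  [0,0.18,-1,0,0],
  [0,0.18,-1,0,0],
  [0,0.18,-1,0,0],
])

```text
clock: 49.08
ee_pos: [0.4305, 0.0002, 0.2197]
tool_rot: [0.027, 1.0, -0.0, 0.0]
contact_force: [-0.0, 0.5, -2.1]
opening: 0.648
grip_force: 43.7
```

>>> servo_tool([
  [0,0.18,-1,0,0],
  [0,0.18,-1,0,0],
  [0,0.18,-1,0,0],
  [0,0.18,-1,0,0],
  [0,0.18,-0.5,0,0],
  [0,0.1,0,0,0],
  [0,0,0,0,0],
  [0,0,0,0,0],
])

```text
clock: 49.75
ee_pos: [0.4552, -0.1101, 0.2193]
tool_rot: [0.027, 1.0, 0.0, -0.0]
contact_force: [0.0, 0.7, -1.7]
opening: 0.655
grip_force: 43.7
```

>>> servo_tool([
  [0,0.13,-1,0,0],
  [0,0,-0.92,-0.5,0],
  [0,0,0,-1,0],
  [0,0,0,-1,0],
  [0,0,0,-1,0],
  [0,0,0,-0.6,0],
  [0,0,0,-0.2,0],
  [0,0,0,0,0],
])

```text
clock: 50.42
ee_pos: [0.4579, -0.1576, 0.111]
tool_rot: [0.027, 1.0, 0.001, -0.001]
contact_force: [-0.7, -0.5, -2.3]
opening: 0.646
grip_force: 43.8
```

>>> servo_tool([
  [0,0,0,0,0],
  [0,0,0,0,0],
  [0,0,0,0,0],
])

```text
clock: 50.67
ee_pos: [0.4596, -0.1592, 0.113]
tool_rot: [0.027, 1.0, -0.0, 0.001]
contact_force: [0.4, 0.0, -2.9]
opening: 0.651
grip_force: 43.8
```

Run:
```python
from h import *
s=telemetry.observe();a=cams.capture("wrist")
np.savez("w12.npz",ee_pos=s["ee_pos"],tool_rot=s["tool_rot"]);print(s["ee_pos"],s["tool_rot"])
cv2.imwrite("pics/w12.png",a)
cv2.imwrite("pics/w12c.png",cv2.resize(a[84:384,50:450],(800,600),interpolation=cv2.INTER_CUBIC))
```

```text
[ 0.45959477 -0.15923836  0.1129697 ] [ 2.73158998e-02  9.99626306e-01 -4.39011778e-04  9.46747052e-04]
```

View pics/w12c.png

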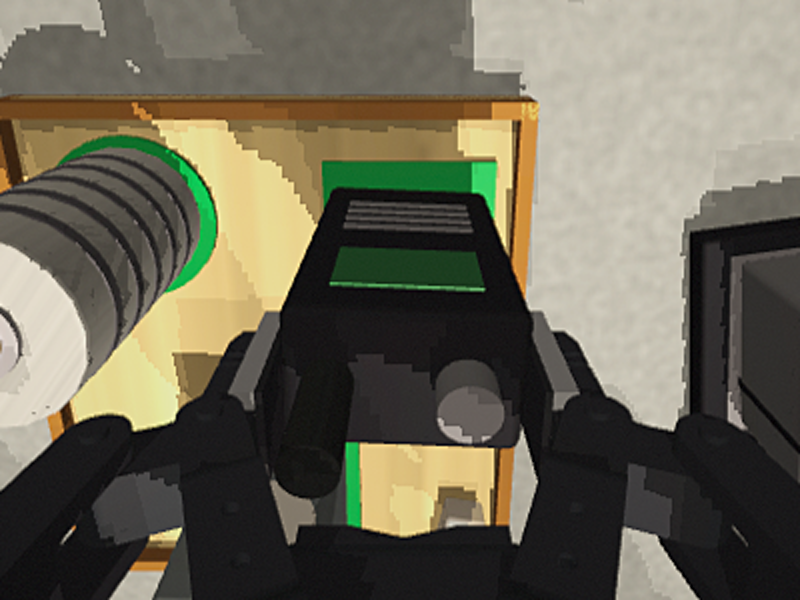

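Run:
```python
from h import *
f=loc("w12.npz",-3.2,2,[50,84])
print("seat",f([(323,162),(496,162)],.015),"radio bottom",f([(331,188),(487,188)],.0255),"top",f([(283,315),(530,315),(518,447)],.1205))
```

```text
seat [[-25.2, -31.3], [-25.3, 33.8]] radio bottom [[-18.1, -27.4], [-18.2, 29.4]] top [[-17.6, -27.0], [-17.7, 26.3], [17.0, 25.9]]
```

>>> servo_tool([
  [0,-0.05,0.02,-0.15,0],
  [0,0,0,-0.15,0],
  [0,0,0,0,0],
  [0,0,0,0,0],
])

```text
clock: 51.05
ee_pos: [0.4572, -0.1585, 0.104]
tool_rot: [0.028, 1.0, 0.0, -0.0]
contact_force: [0.4, 0.0, -3.0]
opening: 0.65
grip_force: 43.8
```

>>> servo_tool([
  [0,0,0,-0.06,0],
  [0,0,0,0,0],
  [0,0,0,0,0],
])

```text
clock: 51.3
ee_pos: [0.4575, -0.1586, 0.1028]
tool_rot: [0.028, 1.0, 0.0, -0.0]
contact_force: [-0.4, -0.1, -2.7]
opening: 0.65
grip_force: 43.9
```

>>> servo_tool([
  [0,0,0,-0.04,0],
  [0,0,0,0,0],
  [0,0,0,0,0],
])

```text
clock: 51.55
ee_pos: [0.4579, -0.1586, 0.1025]
tool_rot: [0.027, 1.0, -0.0, 0.001]
contact_force: [-1.1, 2.1, 7.4]
opening: 0.646
grip_force: 44.8
```

>>> servo_tool([
  [60,0,0,0.02,0],
  [100,0,0,0,0],
  [100,0,0,0,0],
  [100,0,0,0.3,0],
  [100,0,0,1,0],
  [100,0,0,1,0],
  [100,0,0,1,0],
  [100,0,0,1,0],
])

```text
clock: 52.22
ee_pos: [0.4574, -0.1585, 0.2115]
tool_rot: [0.027, 1.0, -0.0, 0.0]
contact_force: [0.6, 0.1, -0.8]
opening: 1.001
grip_force: 0.0
```

>>> servo_tool([
  [100,0,0,1,0],
  [100,0,-1,1,0],
  [100,0,-1,0.5,0],
  [100,0,0,0,0],
  [100,0,0,0,0],
  [100,0,0,0,0],
])

```text
clock: 52.72
ee_pos: [0.4571, -0.2082, 0.272]
tool_rot: [0.028, 1.0, 0.0, -0.0]
contact_force: [-0.7, 0.1, -0.8]
opening: 0.998
grip_force: 0.0
```

Run:
```python
from h import *
s=telemetry.observe();a=cams.capture("wrist")
np.savez("w13.npz",ee_pos=s["ee_pos"],tool_rot=s["tool_rot"]);print(s["clock"],s["ee_pos"],s["tool_rot"])
cv2.imwrite("pics/w13.png",a)
cv2.imwrite("pics/w13c.png",cv2.resize(a[60:330,110:470],(800,600),interpolation=cv2.INTER_CUBIC))
```

```text
52.7167 [ 0.45708333 -0.20815456  0.27197937] [ 2.77542986e-02  9.99614640e-01  3.75681559e-04 -3.60621436e-04]
```

View pics/w13c.png

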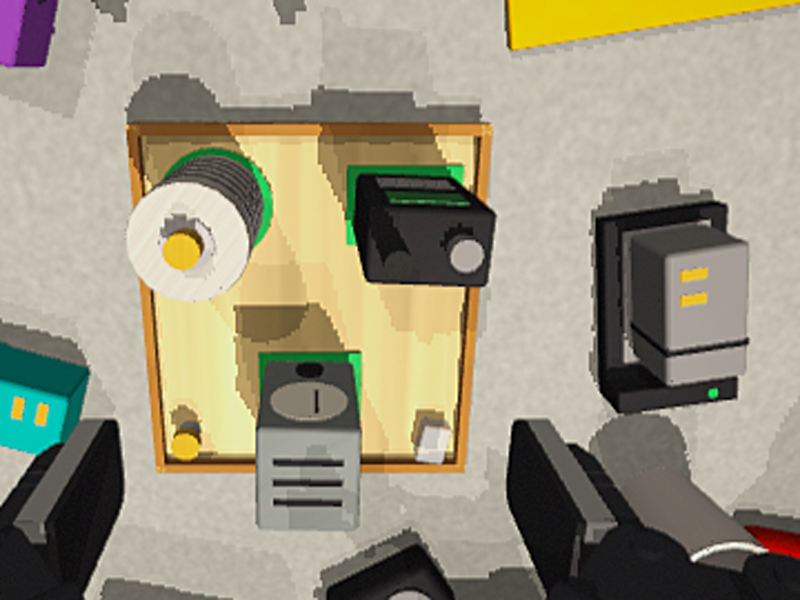

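The last view shows all four standing. The dummy load (190,240), radio (425,230) and meter (308,475) are on their seats, and the pack is square on the charger (690,305). The gripper is clear, so I hand in.

```bash
python3 -c "
from station import ticket
print(ticket.finish_job())"
```

```text
the job is handed in; nothing more can be done
None
```

The job is handed in at about 53 s of the 141 s allowed: the pack is square on the charger, and the radio, dummy load and meter are back on their own seats, within about 1–2 mm of centre by my camera measurements, with nothing tipped over.

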